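# Change over the snap-cap bottle in the decapping stand

### The job

Press the raised cap of the bottle in the decapping stand until it clicks fully shut, then take that bottle out and stand it upright on the worktop, at least 12 cm from the middle of the stand's seat. Stand the other, closed bottle in the stand with its neck between the fork's prongs and its collar underneath them, then pull its cap straight up until it clicks fully open, and leave it standing on the stand's rubber pad. Work the caps slowly and by feel, so that no press, pull or knock on the stand passes 60 N, and do not tip a bottle over or push the other things on the worktop about.

Things in the scene. Friction and masses are not known exactly. Their poses are not given: they have to be found in the camera images.
- stand: low metal decapping stand fixed to the worktop: dark foot plate 124 x 104 mm, 6 mm thick (x -45 to +79 mm, y -52 to +52 mm), a pillar 20 x 44 mm at x = +48 to +68 mm, and on it a flat fork open towards -x. Nothing on it is higher than 106 mm. A bottle enters along +x. Origin: on the worktop under the middle of the seat; z up
- stand_fork (a point): point in the fork's slot, straight above the seat, at mid-thickness: the fork spans 95 to 102 mm above the worktop. Slot 30 mm wide, closed 16 mm behind this point (+x), its prongs straight to 29 mm before it (-x), then splaying to 43 mm; fork 54 mm wide, about 65 at the tips. It holds a bottle down by the collar, with 6 mm to spare when the bottle stands on the pad. Axes as the stand's
- stand_seat (a point): middle of the seat, on top of the round rubber pad (60 mm across, yields about 1 mm per 8 N, 3 mm at most) that lies on the foot plate, 9 mm above the worktop: where the centre of a bottle's underside belongs. Axes as the stand's
- spent_bottle: white bottle, 138 mm tall with cap shut (154 open): body 54 mm across, a shoulder above 56 mm height, flat collar 44 mm across at 74 to 80 mm, neck 22 mm across (bead of 25), captive ribbed grey cap 30 mm across and 38 tall, lower edge at 100 mm when shut. 0.2 to 0.35 kg. Origin: centre of underside; z up. This one starts in the stand, cap open
- fresh_bottle: white bottle, 138 mm tall with cap shut (154 open): body 54 mm across, a shoulder above 56 mm height, flat collar 44 mm across at 74 to 80 mm, neck 22 mm across (bead of 25), captive ribbed grey cap 30 mm across and 38 tall, lower edge at 100 mm when shut. 0.2 to 0.35 kg. Origin: centre of underside; z up. This one starts on the worktop to the left of the stand, cap shut; same shape as the other
- spent_cap (a joint): lift of the cap of the spent bottle along its axis, m: 0 = shut, 0.016 = fully open (hard stops). A click detent at each end holds it: about 9 to 12 N starts it off either end, and the same takes it over the crest 3.5 mm before the other end, past which it snaps home; in between it slides stiffly (1 to 3 N) and stays where it is left
- fresh_cap (a joint): lift of the cap of the fresh bottle along its axis, m: 0 = shut, 0.016 = fully open (hard stops). A click detent at each end holds it: about 9 to 12 N starts it off either end, and the same takes it over the crest 3.5 mm before the other end, past which it snaps home; in between it slides stiffly (1 to 3 N) and stays where it is left
- spent_cap_top (a point): centre of the flat top of the spent bottle's cap
- fresh_cap_top (a point): centre of the flat top of the fresh bottle's cap
- beaker: clear beaker, 55 mm across, 62 mm tall; a bystander. Origin: centre of its underside
- tape_roll: roll of label tape lying flat, 96 mm across, 25 mm tall; a bystander. Origin: centre of its underside
- dropper: brown dropper bottle, 33 mm across, 104 mm tall; a bystander. Origin: centre of its underside
- jar: small sample jar with a white lid, 50 mm across, 53 mm tall; a bystander. Origin: centre of its underside
Things that resemble listed ones, but are neither listed nor needed, are in the scene too. What is shaped like the fresh_bottle but orange or pink is not meant. What is shaped like the spent_bottle but brown or red is not meant.

How it is judged:
On the way, in this order (a step that is already met when the one before it is completed fails the run):
1. the spent bottle's cap has been pressed shut in the stand (value of joint spent_cap below 0.002 m and horizontal distance between spent_bottle and stand_seat below 0.03 m), for 0.2 s.
2. the spent bottle stands on the worktop away from the stand, shut (height (world z) of spent_bottle between -0.004 and 0.004 m and angle between spent_bottle's own z axis and vertical below 0.08 rad and horizontal distance between spent_bottle and stand_seat above 0.12 m and value of joint spent_cap below 0.002 m), for 0.2 s.
3. the fresh bottle is in the stand, its neck in the fork and its cap still shut (horizontal distance between fresh_bottle and stand_seat below 0.015 m and angle between fresh_bottle's own z axis and vertical below 0.12 rad and z of fresh_bottle in the frame of stand_seat between -0.004 and 0.011 m and value of joint fresh_cap below 0.003 m), for 0.1 s.
4. the fresh bottle's cap has been pulled fully open (horizontal distance between fresh_bottle and stand_seat below 0.015 m and angle between fresh_bottle's own z axis and vertical below 0.12 rad and value of joint fresh_cap above 0.014 m), for 0.2 s.
At the end, for the whole second after the job is handed in: Spent bottle: upright (0.08 rad), at rest on the worktop (within 4 mm), centre over 120 mm from the seat, cap shut within 2 mm. Fresh bottle: at rest on the pad (within 3 mm), centre within 15 mm of the seat's middle, upright within 0.12 rad, cap lifted over 14 of its 16 mm (all of step 2 and all of step 4 and z of fresh_bottle in the frame of stand_seat between -0.003 and 0.003 m and linear speed of each of fresh_bottle, spent_bottle below 0.02 m/s); the robot touches nothing.
It fails at once if the stand is pressed or pulled by a bottle with more than 60 N (contact force between any of fresh_bottle, spent_bottle and stand above 60 N).
It fails at once if the robot itself pushes on the stand with more than 60 N (contact force between any of the fingers, the arm and stand above 60 N).
It fails at once if a bottle is tipped by more than 0.5 rad (angle between any of fresh_bottle, spent_bottle's own z axis and vertical above 0.5 rad).
It fails at once if a bystander is pushed more than 30 mm (distance of any of beaker, tape_roll, dropper, jar from where it was at the start of the episode above 0.03 m).
It also fails if it takes over 72 s, if anything falls off the work surface, if the arm or the gripper's body presses on something with over 40 N, if the wrist force passes 120 N, or if a joint passes its speed limit or range.

### The arm

A 6-joint arm with a two-finger parallel gripper is mounted at the origin on a cart in front of the work surface, level with it; the furniture and walls round the work are solid. World frame = base frame: x ahead of the robot, y to its left, z up, the work surface at z = 0. Lengths are in m, angles in rad, forces in N, time in s.
With the tool pointing down it reaches from about 0.375 to 0.975 m from the base axis. Payload 3.8 kg.
Tool frame: the origin (TCP) lies on the mounting face of the last link; the fingertips stand 173 mm ahead of it and the grasp point (between the pads) lies 155 mm ahead of it; z points along the fingers, y is the line along which they close (so a half turn about z gives the same grasp; the last joint's range is limited). The gripper opens to 85 mm and grips with 20 to 120 N. Pads are 22 mm wide; open, the fingers measure 114 mm over their backs; the gripper's body (76 mm by 85 mm) begins 54 mm behind the grasp point. The pads swing forward as they close: fully open they stand 13 mm farther back than shut.
Start: joints at [-1.364, 0.264, 1.604, -0, 1.274, -0.037], TCP at [0.163, -0.655, 0.405] pointing down, gripper open.
Joint ranges: [-2.63, 2.63], [-0.94, 2.18], [0.31, 2.57], [-1.31, 4.45], [0, 2.66], [-2.55, 2.55]. Speed limits (rad/s): [2.57, 2.57, 3.14, 3.14, 3.14, 3.14].

### API

Orientations are given as a rotation vector (axis times angle).
In Python, from workcell import bot gives the robot as it stands.
- The arm moves only by the tool drive_tool, never from a script. Its argument "increments" is a list of rows, each an object with "delta_pos": the shift along the tool's x, y, z in mm, a list of three; "turn": the turn about the tool's z in rad; "jaw": the opening, from -1 (shut) to 1 (fully open). A call has 1 to 8 rows; each row shifts and turns the commanded pose from where the row before left it, along the tool's axes as they then stand; what a row does not reach is not made up. A row lasts 1/12 s, in which the tool goes at most 41.7 mm and 7.16 degrees, less where a joint would pass 70% of its speed; a pose out of reach is approached as far as the arm can. A call is refused whole if a number of a shift passes 41.7 or a number of a turn 0.125, either way. A call with a gripper value outside its range is refused whole. The fingers move at their own pace and stop on an object; "grip_force" is the grip in N (left out, the last holds). Time passes only in rows, so rows that do not move let the fingers close. It gives the time, the measured TCP pose, the force, the opening and the grip force at its end, in the units of the state.
- bot.read_state(): the state, without advancing time (a new reading comes with each control period).
- bot.read_camera(name): name is "scene" or "top" or "wrist"; returns a dict with "pixels" (480x640x3 uint8, red, green, blue), "fovy" (degrees; the focal length in pixels is half the picture's height over the tangent of half this angle, whatever the lens; pixels are square), "cx", "cy" (the principal point, pixels), "camera_from_world" (4x4, takes a point from world to camera coordinates); the wrist camera has in their place "hand_eye" (4x4, takes a point from camera to tool coordinates, whose origin is the TCP and whose axes are the flange's). Camera axes: x right, y down, z forward; pixel columns grow to the right and rows downward; lengths in m; the calibration is good to about 2 mm. A picture is of the moment at which its call begins: read the wrist's pose just before it. There is no depth.
- bot.finish_job(): hands the job in; it is judged then, once.
The state is a dict: "time": time; "q": joint angles; "joint_vel": joint speeds; "joint_torque": joint torques, N m; "tool_pos": TCP position; "tcp_rot": TCP orientation; "wrist_force": force on the tool from outside, world axes, zero at the start; "torque": the same for the moment, N m; "width": opening from 0.0 (shut) to 1.0 (fully open); "grip_force": force on a finger pad.
Only numpy, scipy, OpenCV 4.12 (cv2) and the standard library are available. Lean on these libraries where they do the work, as an engineer would, in place of code of your own. Each camera call takes 0.05 s, during which the arm holds its last target. There are 200 camera calls.

## Working session

There is one attempt and no reset: what is moved stays moved. The work goes in short steps, Python scripts to look and compute and a tool call to move; the robot and the scene stay as the last step left them, time stands still between calls to the robot, and variables do not carry over. Pictures are saved under pics/ and viewed, at most 10 in all, crops included, and the job is handed in when it is done.

Besides the shell and the picture viewer there is one more tool, called as a command line: name --argument value ..., lists and objects as JSON in quotes. drive_tool: Moves the arm, as the interface text tells. Its arguments: {"type":"object","properties":{"increments":{"type":"array"},"grip_force":{"type":"number"}},"required":["increments"]}

```bash
mkdir -p pics
cat > h.py <<'E'
import numpy as np, cv2
from scipy.spatial.transform import Rotation as R
from workcell import bot
def cam(n):
    s=bot.read_state(); c=bot.read_camera(n); f=240/np.tan(np.radians(c['fovy'])/2)
    if n=='wrist':
        T=np.eye(4);T[:3,:3]=R.from_rotvec(s['tcp_rot']).as_matrix();T[:3,3]=s['tool_pos'];W=T@np.array(c['hand_eye'])
    else: W=np.linalg.inv(np.array(c['camera_from_world']))
    return dict(im=cv2.cvtColor(c['pixels'],cv2.COLOR_RGB2BGR),f=f,cx=c['cx'],cy=c['cy'],W=W)
def ray(c,u,v):
    d=c['W'][:3,:3]@np.array([(u-c['cx'])/c['f'],(v-c['cy'])/c['f'],1]); return c['W'][:3,3],d/np.linalg.norm(d)
def plane(c,u,v,z):
    o,d=ray(c,u,v); return o+d*(z-o[2])/d[2]
def proj(c,p):
    q=np.linalg.inv(c['W'])@np.append(p,1); return c['f']*q[:2]/q[2]+[c['cx'],c['cy']]
def tri(a,ua,b,ub):
    o1,d1=ray(a,*ua);o2,d2=ray(b,*ub)
    t=np.linalg.lstsq(np.c_[d1,-d2],o2-o1,rcond=None)[0];p,q=o1+d1*t[0],o2+d2*t[1]
    return (p+q)/2,np.linalg.norm(p-q)
E
python3 - <<'E'
from h import *
import pickle
s=bot.read_state();print({k:np.round(v,3) for k,v in s.items()})
D={}
for n in('scene','top','wrist'):
    c=cam(n);D[n]=c;cv2.imwrite(f'pics/{n}0.png',c['im']);print(n,c['f'],c['W'].round(3).tolist())
pickle.dump(D,open('d0.pkl','wb'))
E
```

```text
{'time': np.float64(0.0), 'q': array([-1.364,  0.265,  1.605, -0.   ,  1.274, -0.037]), 'joint_vel': array([ 0.002,  0.   ,  0.002, -0.001, -0.001,  0.001]), 'joint_torque': array([-3.0000e-03, -5.1512e+01, -3.6731e+01, -0.0000e+00,  1.3000e-02,
       -0.0000e+00]), 'tool_pos': array([ 0.163, -0.655,  0.403]), 'tcp_rot': array([-3.116, -0.382,  0.   ]), 'wrist_force': array([-0.346, -0.066,  0.011]), 'torque': array([0.047, 0.013, 0.021]), 'grip_force': np.float64(0.0), 'width': np.float64(0.999)}
scene 438.27622462022845 [[-0.741, -0.332, 0.584, -0.116], [-0.671, 0.34, -0.659, 0.835], [0.021, -0.88, -0.474, 0.642], [0.0, 0.0, 0.0, 1.0]]
top 503.9893557365912 [[-0.025, -0.997, 0.073, 0.495], [-1.0, 0.024, -0.004, 0.069], [0.002, -0.073, -0.997, 1.157], [0.0, 0.0, 0.0, 1.0]]
wrist 368.8895562929988 [[0.242, -0.919, -0.312, 0.244], [-0.97, -0.23, -0.076, -0.635], [-0.001, 0.321, -0.947, 0.372], [0.0, 0.0, 0.0, 1.0]]
```

View pics/scene0.png

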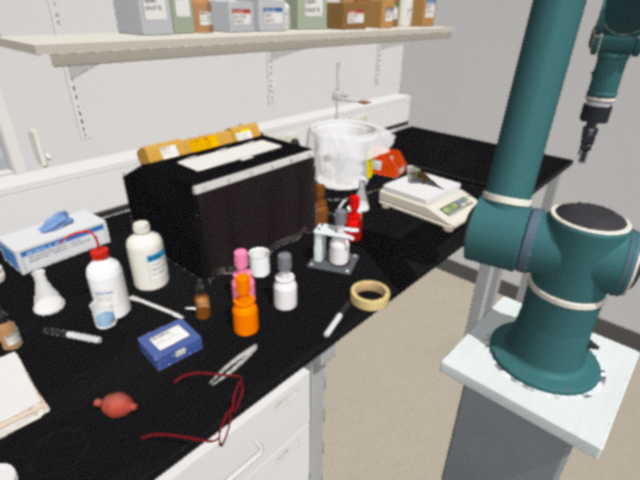

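View pics/top0.png

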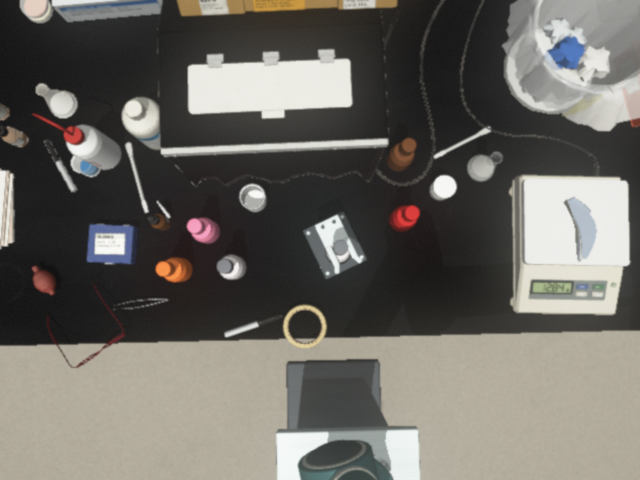

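Scene: white bottles with grey caps are at about (285,283) and in the stand at (340,243). In the top view, the stand is at (335,245) and the white bottle with grey cap at (231,267). The lookalikes are orange (173,270), pink (203,230), brown (402,152) and red (404,217). The white one fits the fresh bottle, and the one in the stand is the spent bottle. I'll confirm both in a crop.

Run:
```python
from h import *
import pickle
D=pickle.load(open('d0.pkl','rb'))
a=D['top']['im'][195:305,195:385];b=D['scene']['im'][190:320,225:395]
a=cv2.resize(a,None,fx=4,fy=4,interpolation=cv2.INTER_CUBIC)[:, :];b=cv2.resize(b,None,fx=3,fy=3,interpolation=cv2.INTER_CUBIC)
a=cv2.resize(a,(800,463)) if 0 else a
print(a.shape,b.shape)
import sys
o=np.zeros((600,800,3),np.uint8)
a=cv2.resize(D['top']['im'][205:285,205:375],None,fx=4.7,fy=4.7,interpolation=cv2.INTER_CUBIC)[:376];o[:a.shape[0],:a.shape[1]]=a[:, :800]
b=cv2.resize(D['scene']['im'][205:315,265:370],None,fx=2,fy=2,interpolation=cv2.INTER_CUBIC);o[378:378+b.shape[0],:b.shape[1]]=b[:222]
b=cv2.resize(D['scene']['im'][215:275,300:370],None,fx=3.6,fy=3.6,interpolation=cv2.INTER_CUBIC);o[378:378+b.shape[0],300:300+b.shape[1]]=b[:222]
cv2.imwrite('pics/crop0.png',o)
for n,u,v,z in [('fresh',231,267,.07),('stand',335,245,0),('tape',304,326,.02),('red',404,217,.05),('pink',203,230,.1),('orange',173,270,.1),('beak',252,197,.03),('boxL',162,145,.2),('boxR',387,140,.2),('brown',402,152,.05)]: print(n,plane(D['top'],u,v,z).round(3))
```

```text
(440, 760, 3) (390, 510, 3)
fresh [0.521 0.244 0.07 ]
stand [0.568 0.016 0.   ]
tape [0.387 0.091 0.02 ]
red [ 0.623 -0.136  0.05 ]
pink [0.6   0.297 0.1  ]
orange [0.517 0.361 0.1  ]
beak [0.679 0.201 0.03 ]
boxL [0.757 0.353 0.2  ]
boxR [ 0.756 -0.081  0.2  ]
brown [ 0.769 -0.137  0.05 ]
```

View pics/crop0.png

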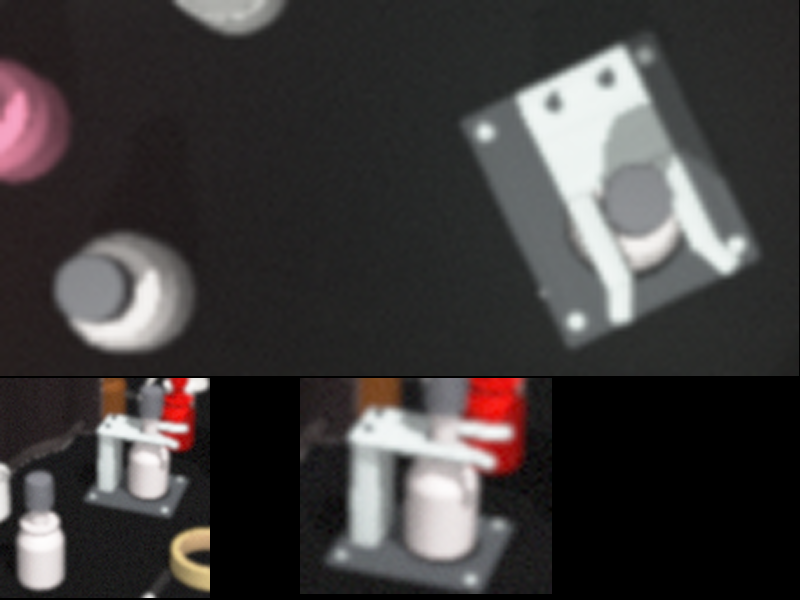

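The crop confirms both: the white spent bottle is in the stand with its cap raised, and the white fresh bottle has its cap shut. The stand's corners, both cap tops and the fresh body are clear in the top crop.

Run:
```python
from h import *
import pickle
D=pickle.load(open('d0.pkl','rb'));t=D['top'];s=D['scene']
P=lambda u,v,z:plane(t,u/4.7+205-.4,v/4.7+205-.4,z)
L=np.array([[-45,52],[-45,-52],[79,52],[79,-52]])/1000
Wp=np.array([P(570,347,.006),P(760,258,.006),P(462,120,.006),P(652,34,.006)])[:,:2]
a=L-L.mean(0);b=Wp-Wp.mean(0)
th=np.arctan2((a[:,0]*b[:,1]-a[:,1]*b[:,0]).sum(),(a*b).sum());c,q=np.cos(th),np.sin(th);Rm=np.array([[c,-q],[q,c]])
o=Wp.mean(0)-Rm@L.mean(0);print('stand',o,th,'res mm',((L@Rm.T+o-Wp)*1000).round(1).tolist())
print('spent cap',P(640,200,.163),'fresh cap',P(92,288,.138),'fresh body',P(137,292,.05))
for n,p in(('seatcap',[*o,.163]),('freshcap',[*P(92,288,.138)[:2],.138])): print(n,proj(s,np.array(p)))
```

```text
stand [0.55210999 0.01020853] 0.41398527795763607 res mm [[-1.7, 0.7], [-0.6, -1.1], [0.2, 0.9], [2.1, -0.5]]
spent cap [0.55291724 0.01202068 0.163     ] fresh cap [0.52232518 0.24694646 0.138     ] fresh body [0.52232775 0.24138755 0.05      ]
seatcap [340.58938386 209.9860055 ]
freshcap [283.34349748 254.34359827]
```

drive_tool --increments '[{"delta_pos": [0, 0, 0], "turn": -0.085, "jaw": 1}, {"delta_pos": [0, 0, 0], "turn": -0.085, "jaw": 1}, {"delta_pos": [31.2, -22.6, 0], "turn": 0, "jaw": 1}, {"delta_pos": [31.2, -22.6, 0], "turn": 0, "jaw": 1}, {"delta_pos": [31.2, -22.6, 0], "turn": 0, "jaw": 1}, {"delta_pos": [31.2, -22.6, 0], "turn": 0, "jaw": 1}, {"delta_pos": [31.2, -22.6, 0], "turn": 0, "jaw": 1}, {"delta_pos": [31.2, -22.6, 0], "turn": 0, "jaw": 1}]' --grip_force 40

```text
time: 0.82
tool_pos: [0.2802, -0.4538, 0.4043]
tcp_rot: [-3.074, -0.644, 0.0]
wrist_force: [0.7, 0.2, -0.0]
width: 1.0
grip_force: 0.0
```

drive_tool --increments '[{"delta_pos": [31.2, -22.6, 0], "turn": 0, "jaw": 1}, {"delta_pos": [31.2, -22.6, 0], "turn": 0, "jaw": 1}, {"delta_pos": [31.2, -22.6, 0], "turn": 0, "jaw": 1}, {"delta_pos": [31.2, -22.6, 0], "turn": 0, "jaw": 1}, {"delta_pos": [31.2, -22.6, 0], "turn": 0, "jaw": 1}, {"delta_pos": [31.2, -22.6, 0], "turn": 0, "jaw": 1}, {"delta_pos": [31.2, -22.6, 0], "turn": 0, "jaw": 1}, {"delta_pos": [31.2, -22.6, 0], "turn": 0, "jaw": 1}]'

```text
time: 1.48
tool_pos: [0.436, -0.1878, 0.4046]
tcp_rot: [3.075, 0.645, 0.0]
wrist_force: [0.5, -1.3, -0.2]
width: 1.0
grip_force: 0.0
```

drive_tool --increments '[{"delta_pos": [31.2, -22.6, 0], "turn": 0, "jaw": 1}, {"delta_pos": [31.2, -22.6, 0], "turn": 0, "jaw": 1}, {"delta_pos": [31.2, -22.6, 0], "turn": 0, "jaw": 1}, {"delta_pos": [31.2, -22.6, 0], "turn": 0, "jaw": 1}, {"delta_pos": [31.2, -22.6, 0], "turn": 0, "jaw": 1}, {"delta_pos": [31.2, -22.6, 0], "turn": 0, "jaw": 1}, {"delta_pos": [0, 0, 0], "turn": 0, "jaw": 1}, {"delta_pos": [0, 0, 0], "turn": 0, "jaw": 1}]'

```text
time: 2.15
tool_pos: [0.553, 0.0116, 0.4041]
tcp_rot: [-3.073, -0.651, 0.002]
wrist_force: [0.4, 0.1, 0.7]
width: 1.0
grip_force: 0.0
```

Run:
```python
from h import *
import pickle
s=bot.read_state();print({k:np.round(v,4) for k,v in s.items()})
c=cam('wrist');cv2.imwrite('pics/w1.png',c['im']);pickle.dump(c,open('w1.pkl','wb'))
for p in ([.552,.0102,.006],[.553,.012,.163],[.553,.012,.102]): print(proj(c,np.array(p)))
```

```text
{'time': np.float64(2.15), 'q': array([-2.4100e-02,  3.4500e-02,  1.8668e+00, -1.0000e-04,  1.2414e+00,
        1.1291e+00]), 'joint_vel': array([-0.0479, -0.0228,  0.0267, -0.0155,  0.0096, -0.0072]), 'joint_torque': array([  1.2846, -38.008 , -37.0483,   0.2325,  -0.1436,   0.0929]), 'tool_pos': array([0.553 , 0.0116, 0.4041]), 'tcp_rot': array([-3.0732e+00, -6.5130e-01,  1.7000e-03]), 'wrist_force': array([0.42  , 0.1045, 0.7414]), 'torque': array([-0.0314, -0.0599,  0.0543]), 'grip_force': np.float64(0.0), 'width': np.float64(1.0002)}
[318.48822906 201.34914214]
[316.79206984 257.00957111]
[317.03560342 227.62124699]
```

View pics/w1.png

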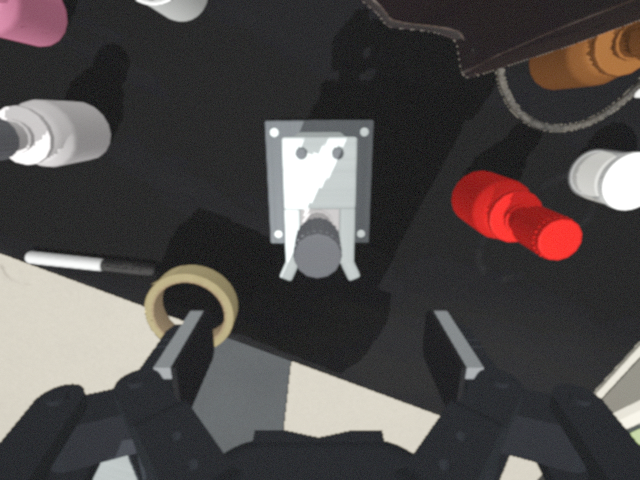

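The view shows the stand square to the tool, with the spent cap at (318,257) against a predicted (317,257). Next I descend and grip the raised cap.

drive_tool --increments '[{"delta_pos": [0, 0, 30], "turn": 0, "jaw": 1}, {"delta_pos": [0, 0, 30], "turn": 0, "jaw": 1}, {"delta_pos": [0, 0, 25], "turn": 0, "jaw": 1}, {"delta_pos": [0, 0, 18], "turn": 0, "jaw": 1}, {"delta_pos": [0, 0, 0], "turn": 0, "jaw": 0.2}, {"delta_pos": [0, 0, 0], "turn": 0, "jaw": 0}, {"delta_pos": [0, 0, 0], "turn": 0, "jaw": -0.2}, {"delta_pos": [0, 0, 0], "turn": 0, "jaw": -1}]' --grip_force 40

```text
time: 2.87
tool_pos: [0.5533, 0.0091, 0.3038]
tcp_rot: [3.074, 0.644, 0.005]
wrist_force: [-0.3, -0.1, -0.1]
width: 0.454
grip_force: 0.0
```

drive_tool --increments '[{"delta_pos": [0, 0, 0], "turn": 0, "jaw": -1}, {"delta_pos": [0, 0, 0], "turn": 0, "jaw": -1}, {"delta_pos": [0, 0, 0], "turn": 0, "jaw": -1}, {"delta_pos": [0, 0, 0], "turn": 0, "jaw": -1}]'

```text
time: 3.2
tool_pos: [0.5531, 0.0097, 0.3029]
tcp_rot: [3.074, 0.646, 0.004]
wrist_force: [0.2, -0.1, 4.0]
width: 0.343
grip_force: 39.9
```

Run:
```python
from h import *
s=bot.read_state();print({k:np.round(v,4) for k,v in s.items()})
c=cam('wrist');cv2.imwrite('pics/w2.png',c['im'])
```

```text
{'time': np.float64(3.2), 'q': array([-2.7400e-02,  1.2090e-01,  1.9706e+00, -2.0000e-04,  1.0476e+00,
        1.1295e+00]), 'joint_vel': array([ 0.0007,  0.003 ,  0.0032,  0.0007, -0.0022, -0.0011]), 'joint_torque': array([-6.41000e-02, -3.85261e+01, -3.16659e+01,  5.06000e-02,
        2.13000e-01, -1.30000e-03]), 'tool_pos': array([0.5531, 0.0097, 0.3029]), 'tcp_rot': array([3.0738, 0.6456, 0.0038]), 'wrist_force': array([ 0.1871, -0.1032,  4.0427]), 'torque': array([-0.0407, -0.1904, -0.0345]), 'grip_force': np.float64(39.9184), 'width': np.float64(0.3432)}
```

View pics/w2.png

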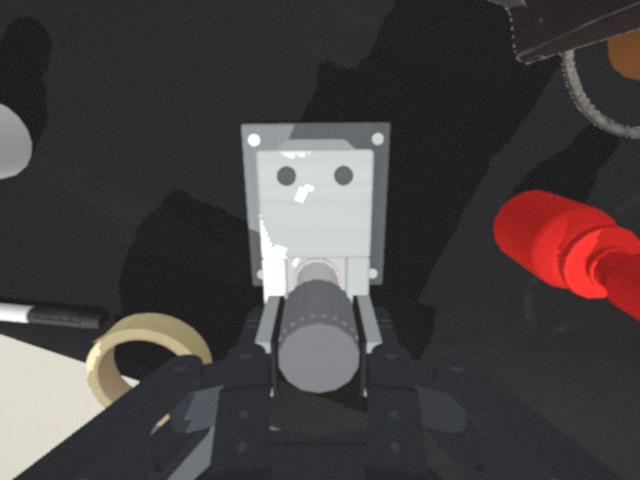

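The cap sits between the pads at (318,345), opening 29 mm, and the tips are above the fork. Now I press slowly.

drive_tool --increments '[{"delta_pos": [0, 0, 1.5], "turn": 0, "jaw": -1}, {"delta_pos": [0, 0, 1.5], "turn": 0, "jaw": -1}, {"delta_pos": [0, 0, 1.5], "turn": 0, "jaw": -1}, {"delta_pos": [0, 0, 1.5], "turn": 0, "jaw": -1}, {"delta_pos": [0, 0, 1.5], "turn": 0, "jaw": -1}, {"delta_pos": [0, 0, 1.5], "turn": 0, "jaw": -1}]'

```text
time: 3.75
tool_pos: [0.5529, 0.0097, 0.2928]
tcp_rot: [3.074, 0.645, 0.002]
wrist_force: [1.7, 1.0, 4.5]
width: 0.339
grip_force: 40.0
```

drive_tool --increments '[{"delta_pos": [0, 0, 1.5], "turn": 0, "jaw": -1}, {"delta_pos": [0, 0, 1.5], "turn": 0, "jaw": -1}, {"delta_pos": [0, 0, 1], "turn": 0, "jaw": -1}, {"delta_pos": [0, 0, 1], "turn": 0, "jaw": -1}, {"delta_pos": [0, 0, 0], "turn": 0, "jaw": -1}]'

```text
time: 4.17
tool_pos: [0.5526, 0.0098, 0.2874]
tcp_rot: [-3.075, -0.645, -0.0]
wrist_force: [1.7, 1.1, 3.3]
width: 0.341
grip_force: 39.9
```

drive_tool --increments '[{"delta_pos": [0, 0, 1], "turn": 0, "jaw": -1}, {"delta_pos": [0, 0, 0], "turn": 0, "jaw": -1}]'

```text
time: 4.33
tool_pos: [0.5528, 0.0098, 0.2871]
tcp_rot: [-3.075, -0.645, -0.001]
wrist_force: [1.2, 1.6, 5.6]
width: 0.34
grip_force: 40.0
```

drive_tool --increments '[{"delta_pos": [0, 0, 1], "turn": 0, "jaw": -1}, {"delta_pos": [0, 0, 0], "turn": 0, "jaw": -1}]'

```text
time: 4.5
tool_pos: [0.553, 0.0099, 0.2867]
tcp_rot: [-3.075, -0.645, -0.002]
wrist_force: [1.6, 0.7, 8.6]
width: 0.338
grip_force: 40.3
```

drive_tool --increments '[{"delta_pos": [0, 0, 1], "turn": 0, "jaw": -1}, {"delta_pos": [0, 0, 0], "turn": 0, "jaw": -1}]'

```text
time: 4.67
tool_pos: [0.5531, 0.0099, 0.2863]
tcp_rot: [-3.075, -0.645, -0.003]
wrist_force: [-0.4, -0.3, 10.8]
width: 0.338
grip_force: 40.6
```

drive_tool --increments '[{"delta_pos": [0, 0, 1], "turn": 0, "jaw": -1}, {"delta_pos": [0, 0, 0], "turn": 0, "jaw": -1}]'

```text
time: 4.83
tool_pos: [0.5533, 0.01, 0.2859]
tcp_rot: [-3.075, -0.645, -0.004]
wrist_force: [-1.1, 1.3, 13.2]
width: 0.339
grip_force: 40.9
```

drive_tool --increments '[{"delta_pos": [0, 0, 1], "turn": 0, "jaw": -1}, {"delta_pos": [0, 0, 0], "turn": 0, "jaw": -1}]'

```text
time: 5.0
tool_pos: [0.5535, 0.01, 0.2855]
tcp_rot: [-3.075, -0.645, -0.005]
wrist_force: [-2.0, 1.6, 16.2]
width: 0.339
grip_force: 41.2
```

drive_tool --increments '[{"delta_pos": [0, 0, 1], "turn": 0, "jaw": -1}, {"delta_pos": [0, 0, 1], "turn": 0, "jaw": -1}, {"delta_pos": [0, 0, 0], "turn": 0, "jaw": -1}]'

```text
time: 5.25
tool_pos: [0.5539, 0.0101, 0.2851]
tcp_rot: [3.075, 0.645, 0.006]
wrist_force: [-4.1, 2.5, 23.2]
width: 0.337
grip_force: 42.1
```

Run:
```python
from h import *
c=cam('scene');cv2.imwrite('pics/s2.png',cv2.resize(c['im'][195:285,290:380],None,fx=5,fy=5,interpolation=cv2.INTER_CUBIC))
```

```text
(no output)
```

View pics/s2.png

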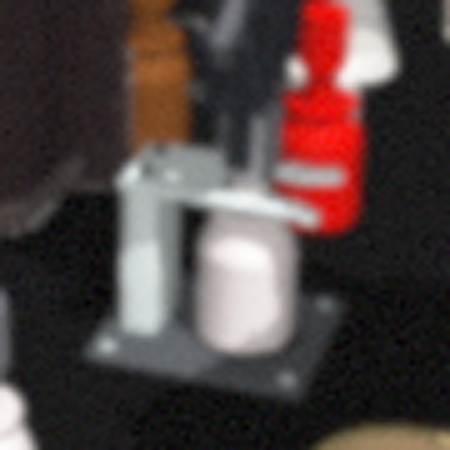

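The scene crop shows the cap down at fork level, and the press reached 23 N with no more travel, so it is shut. Next I raise the bottle slightly off the pad.

drive_tool --increments '[{"delta_pos": [0, 0, -2.5], "turn": 0, "jaw": -1}, {"delta_pos": [0, 0, -2.5], "turn": 0, "jaw": -1}, {"delta_pos": [0, 0, -2.5], "turn": 0, "jaw": -1}, {"delta_pos": [0, 0, -1.5], "turn": 0, "jaw": -1}, {"delta_pos": [0, 0, -1], "turn": 0, "jaw": -1}, {"delta_pos": [0, 0, 0], "turn": 0, "jaw": -1}, {"delta_pos": [0, 0, 0], "turn": 0, "jaw": -1}]'

```text
time: 5.88
tool_pos: [0.5518, 0.0097, 0.2894]
tcp_rot: [-3.074, -0.645, 0.004]
wrist_force: [-0.3, -0.8, -2.1]
width: 0.339
grip_force: 39.6
```

drive_tool --increments '[{"delta_pos": [0, 0, -1], "turn": 0, "jaw": -1}, {"delta_pos": [0, 0, 0], "turn": 0, "jaw": -1}, {"delta_pos": [0, 0, 0], "turn": 0, "jaw": -1}]'

```text
time: 6.13
tool_pos: [0.5525, 0.0097, 0.2915]
tcp_rot: [-3.074, -0.645, 0.001]
wrist_force: [0.4, -0.0, -2.9]
width: 0.34
grip_force: 39.6
```

drive_tool --increments '[{"delta_pos": [-10, 0, 0], "turn": 0, "jaw": -1}, {"delta_pos": [0, 0, 0], "turn": 0, "jaw": -1}]'

```text
time: 6.3
tool_pos: [0.5419, 0.0053, 0.2912]
tcp_rot: [-3.074, -0.645, 0.004]
wrist_force: [-0.9, -1.3, -1.7]
width: 0.337
grip_force: 39.7
```

Free-hanging. Slide out 100 mm.

drive_tool --increments '[{"delta_pos": [-12, 0, 0], "turn": 0, "jaw": -1}, {"delta_pos": [-12, 0, 0], "turn": 0, "jaw": -1}, {"delta_pos": [-12, 0, 0], "turn": 0, "jaw": -1}, {"delta_pos": [-12, 0, 0], "turn": 0, "jaw": -1}, {"delta_pos": [-12, 0, 0], "turn": 0, "jaw": -1}, {"delta_pos": [-15, 0, 0], "turn": 0, "jaw": -1}, {"delta_pos": [-15, 0, 0], "turn": 0, "jaw": -1}, {"delta_pos": [0, 0, 0], "turn": 0, "jaw": -1}]'

```text
time: 6.97
tool_pos: [0.4578, -0.0313, 0.291]
tcp_rot: [-3.074, -0.644, 0.005]
wrist_force: [-0.4, 0.7, -2.0]
width: 0.34
grip_force: 39.7
```

drive_tool --increments '[{"delta_pos": [-5, 15, 0], "turn": 0, "jaw": -1}, {"delta_pos": [-7, 22, 0], "turn": 0, "jaw": -1}, {"delta_pos": [-8, 25, 0], "turn": 0, "jaw": -1}, {"delta_pos": [-8, 25, 0], "turn": 0, "jaw": -1}, {"delta_pos": [-7, 22, 0], "turn": 0, "jaw": -1}, {"delta_pos": [-5, 15, 0], "turn": 0, "jaw": -1}, {"delta_pos": [0, 0, 0], "turn": 0, "jaw": -1}, {"delta_pos": [0, 0, 0], "turn": 0, "jaw": -1}]'

```text
time: 7.63
tool_pos: [0.4742, -0.1608, 0.2918]
tcp_rot: [-3.075, -0.642, -0.001]
wrist_force: [-0.3, 0.7, -2.3]
width: 0.338
grip_force: 40.2
```

drive_tool --increments '[{"delta_pos": [0, 0, 3], "turn": 0, "jaw": -1}, {"delta_pos": [0, 0, 3], "turn": 0, "jaw": -1}, {"delta_pos": [0, 0, 3], "turn": 0, "jaw": -1}, {"delta_pos": [0, 0, 0], "turn": 0, "jaw": -1}, {"delta_pos": [0, 0, 0], "turn": 0, "jaw": -1}]'

```text
time: 8.05
tool_pos: [0.474, -0.1594, 0.2822]
tcp_rot: [-3.074, -0.647, 0.001]
wrist_force: [0.2, -0.4, -2.4]
width: 0.338
grip_force: 40.1
```

drive_tool --increments '[{"delta_pos": [0, 0, 1], "turn": 0, "jaw": -1}, {"delta_pos": [0, 0, 1], "turn": 0, "jaw": -1}, {"delta_pos": [0, 0, 0], "turn": 0, "jaw": -1}]'

```text
time: 8.3
tool_pos: [0.4743, -0.16, 0.2806]
tcp_rot: [3.074, 0.646, 0.0]
wrist_force: [-0.1, -0.3, -1.4]
width: 0.342
grip_force: 40.1
```

drive_tool --increments '[{"delta_pos": [0, 0, 1], "turn": 0, "jaw": -1}, {"delta_pos": [0, 0, 0], "turn": 0, "jaw": -1}, {"delta_pos": [0, 0, 0], "turn": 0, "jaw": -1}]'

```text
time: 8.55
tool_pos: [0.4742, -0.1601, 0.2798]
tcp_rot: [-3.075, -0.645, -0.0]
wrist_force: [-1.1, 1.3, -0.9]
width: 0.337
grip_force: 40.4
```

drive_tool --increments '[{"delta_pos": [0, 0, 1], "turn": 0, "jaw": -1}, {"delta_pos": [0, 0, 0], "turn": 0, "jaw": -1}, {"delta_pos": [0, 0, 0], "turn": 0, "jaw": -1}]'

```text
time: 8.8
tool_pos: [0.4744, -0.1601, 0.2793]
tcp_rot: [3.075, 0.645, 0.001]
wrist_force: [-0.4, 1.2, 4.4]
width: 0.34
grip_force: 40.8
```

drive_tool --increments '[{"delta_pos": [0, 0, 1], "turn": 0, "jaw": -1}, {"delta_pos": [0, 0, 0], "turn": 0, "jaw": -1}, {"delta_pos": [0, 0, 0], "turn": 0, "jaw": -1}]'

```text
time: 9.05
tool_pos: [0.4747, -0.1602, 0.2793]
tcp_rot: [3.074, 0.645, 0.002]
wrist_force: [-3.0, 2.5, 9.8]
width: 0.337
grip_force: 41.6
```

drive_tool --increments '[{"delta_pos": [0, 0, -2], "turn": 0, "jaw": -1}, {"delta_pos": [0, 0, 0], "turn": 0, "jaw": -0.2}, {"delta_pos": [0, 0, 0], "turn": 0, "jaw": 0}, {"delta_pos": [0, 0, 0], "turn": 0, "jaw": 0.4}, {"delta_pos": [0, 0, 0], "turn": 0, "jaw": 1}, {"delta_pos": [0, 0, 0], "turn": 0, "jaw": 1}, {"delta_pos": [0, 0, 0], "turn": 0, "jaw": 1}, {"delta_pos": [0, 0, -15], "turn": 0, "jaw": 1}]'

```text
time: 9.72
tool_pos: [0.4728, -0.1596, 0.2918]
tcp_rot: [-3.071, -0.645, 0.008]
wrist_force: [-0.2, 0.7, 0.0]
width: 1.002
grip_force: 0.0
```

drive_tool --increments '[{"delta_pos": [0, 0, -35], "turn": 0, "jaw": 1}, {"delta_pos": [0, 0, -35], "turn": 0, "jaw": 1}, {"delta_pos": [0, 0, -35], "turn": 0, "jaw": 1}, {"delta_pos": [17.3, -29.1, 0], "turn": 0, "jaw": 1}, {"delta_pos": [17.3, -29.1, 0], "turn": 0, "jaw": 1}, {"delta_pos": [17.3, -29.1, 0], "turn": 0, "jaw": 1}, {"delta_pos": [17.3, -29.1, 0], "turn": 0, "jaw": 1}, {"delta_pos": [17.3, -29.1, 0], "turn": 0, "jaw": 1}]'

```text
time: 10.38
tool_pos: [0.4948, 0.0093, 0.3999]
tcp_rot: [3.075, 0.644, 0.001]
wrist_force: [0.5, 0.8, -0.6]
width: 0.998
grip_force: 0.0
```

drive_tool --increments '[{"delta_pos": [17.3, -29.1, 0], "turn": 0, "jaw": 1}, {"delta_pos": [17.3, -29.1, 0], "turn": 0, "jaw": 1}, {"delta_pos": [17.3, -29.1, 0], "turn": 0, "jaw": 1}, {"delta_pos": [17.3, -29.1, 0], "turn": 0, "jaw": 1}, {"delta_pos": [17.3, -29.1, 0], "turn": 0, "jaw": 1}, {"delta_pos": [17.3, -29.1, 0], "turn": 0, "jaw": 1}, {"delta_pos": [17.3, -29.1, 0], "turn": 0, "jaw": 1}, {"delta_pos": [0, 0, 0], "turn": 0, "jaw": 1}]'

```text
time: 11.05
tool_pos: [0.5241, 0.2479, 0.3996]
tcp_rot: [-3.07, -0.651, -0.002]
wrist_force: [-0.1, -0.4, 0.5]
width: 1.001
grip_force: 0.0
```

drive_tool --increments '[{"delta_pos": [0, 0, 0], "turn": 0, "jaw": 1}, {"delta_pos": [0, 0, 0], "turn": 0, "jaw": 1}]'

```text
time: 11.22
tool_pos: [0.5237, 0.2429, 0.3993]
tcp_rot: [3.074, 0.646, -0.002]
wrist_force: [0.6, -0.6, -0.7]
width: 1.0
grip_force: 0.0
```

Run:
```python
from h import *
t=cam('top');c=cam('wrist');s=bot.read_state()
print(s['tool_pos'],s['tcp_rot'],s['width'])
print(proj(c,np.array([.5223,.2455,.138])),'spent in top expected',proj(t,np.array([.4742,-.16,.138])))
a=t['im'][210:310,340:440]; o=np.zeros((480,800,3),np.uint8);o[:,:480]=cv2.resize(c['im'][120:440,160:480],(480,480));o[:320,480:]=cv2.resize(a,(320,320),interpolation=cv2.INTER_CUBIC)
cv2.imwrite('pics/w3.png',o)
import pickle;pickle.dump((t,c),open('w3.pkl','wb'))
```

```text
[0.52378504 0.24200111 0.39947681] [ 3.07440152e+00  6.43672485e-01 -9.07566706e-04] 1.0012141550905527
[311.95255037 246.06939067] spent in top expected [426.5653865  284.80560313]
```

View pics/w3.png

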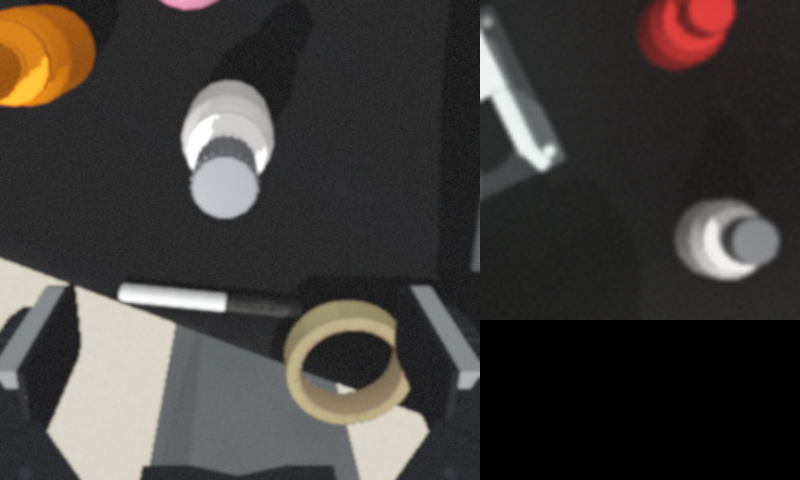

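Spent bottle stands upright at top pixel (426,286), expected (427,285). The fresh cap is at wrist pixel (310,245), within 2 px of the prediction. The correction is about (+1,-5) mm. Next I descend and grip.

drive_tool --increments '[{"delta_pos": [1, -5, 30], "turn": 0, "jaw": 1}, {"delta_pos": [0, 0, 30], "turn": 0, "jaw": 1}, {"delta_pos": [0, 0, 30], "turn": 0, "jaw": 1}, {"delta_pos": [0, 0, 20], "turn": 0, "jaw": 1}, {"delta_pos": [0, 0, 8.5], "turn": 0, "jaw": 1}, {"delta_pos": [0, 0, 0], "turn": 0, "jaw": 0.3}, {"delta_pos": [0, 0, 0], "turn": 0, "jaw": 0}, {"delta_pos": [0, 0, 0], "turn": 0, "jaw": -0.2}]' --grip_force 40

```text
time: 11.98
tool_pos: [0.5238, 0.2479, 0.2832]
tcp_rot: [-3.074, -0.644, -0.005]
wrist_force: [-0.6, 0.0, 0.9]
width: 0.611
grip_force: 0.0
```

drive_tool --increments '[{"delta_pos": [0, 0, 0], "turn": 0, "jaw": -1}, {"delta_pos": [0, 0, 0], "turn": 0, "jaw": -1}, {"delta_pos": [0, 0, 0], "turn": 0, "jaw": -1}, {"delta_pos": [0, 0, 0], "turn": 0, "jaw": -1}]'

```text
time: 12.32
tool_pos: [0.5236, 0.2485, 0.2834]
tcp_rot: [-3.074, -0.646, -0.006]
wrist_force: [0.8, -0.4, 6.6]
width: 0.34
grip_force: 39.7
```

drive_tool --increments '[{"delta_pos": [0, 0, -4], "turn": 0, "jaw": -1}, {"delta_pos": [0, 0, -9], "turn": 0, "jaw": -1}, {"delta_pos": [0, 0, -14], "turn": 0, "jaw": -1}, {"delta_pos": [0, 0, -14], "turn": 0, "jaw": -1}, {"delta_pos": [-8, 9.6, 0], "turn": 0, "jaw": -1}, {"delta_pos": [-16, 19.2, 0], "turn": 0, "jaw": -1}, {"delta_pos": [-16, 19.2, 0], "turn": 0, "jaw": -1}, {"delta_pos": [-16, 19.2, 0], "turn": 0, "jaw": -1}]'

```text
time: 12.98
tool_pos: [0.4973, 0.1626, 0.3214]
tcp_rot: [3.074, 0.647, -0.003]
wrist_force: [-0.1, 0.4, -2.7]
width: 0.339
grip_force: 40.0
```

drive_tool --increments '[{"delta_pos": [-16, 19.2, 0], "turn": 0, "jaw": -1}, {"delta_pos": [-16, 19.2, 0], "turn": 0, "jaw": -1}, {"delta_pos": [-16, 19.2, 0], "turn": 0, "jaw": -1}, {"delta_pos": [-16, 19.2, 0], "turn": 0, "jaw": -1}, {"delta_pos": [-16, 19.2, 0], "turn": 0, "jaw": -1}, {"delta_pos": [-16, 19.2, 0], "turn": 0, "jaw": -1}, {"delta_pos": [-16, 19.2, 0], "turn": 0, "jaw": -1}, {"delta_pos": [-16, 19.2, 0], "turn": 0, "jaw": -1}]'

```text
time: 13.65
tool_pos: [0.4415, -0.0295, 0.3214]
tcp_rot: [-3.074, -0.646, 0.002]
wrist_force: [-0.2, 0.5, -2.5]
width: 0.335
grip_force: 40.0
```

drive_tool --increments '[{"delta_pos": [-8, 9.6, 0], "turn": 0, "jaw": -1}, {"delta_pos": [0, 0, 0], "turn": 0, "jaw": -1}, {"delta_pos": [0, 0, 0], "turn": 0, "jaw": -1}, {"delta_pos": [0, 0, 0], "turn": 0, "jaw": -1}]'

```text
time: 13.98
tool_pos: [0.4392, -0.04, 0.3218]
tcp_rot: [-3.074, -0.644, 0.0]
wrist_force: [-2.0, 0.9, -1.9]
width: 0.335
grip_force: 40.3
```

drive_tool --increments '[{"delta_pos": [0, 0, 8], "turn": 0, "jaw": -1}, {"delta_pos": [0, 0, 10], "turn": 0, "jaw": -1}, {"delta_pos": [0, 0, 8.5], "turn": 0, "jaw": -1}, {"delta_pos": [0, 0, 0], "turn": 0, "jaw": -1}, {"delta_pos": [0, 0, 0], "turn": 0, "jaw": -1}, {"delta_pos": [10, 0, 0], "turn": 0, "jaw": -1}, {"delta_pos": [15, 0, 0], "turn": 0, "jaw": -1}, {"delta_pos": [10, 0, 0], "turn": 0, "jaw": -1}]'

```text
time: 14.65
tool_pos: [0.4734, -0.0255, 0.2964]
tcp_rot: [3.074, 0.645, 0.004]
wrist_force: [0.7, 0.2, -2.2]
width: 0.339
grip_force: 40.2
```

drive_tool --increments '[{"delta_pos": [0, 0, 0], "turn": 0, "jaw": -1}, {"delta_pos": [0, 0, 0], "turn": 0, "jaw": -1}]'

```text
time: 14.82
tool_pos: [0.4724, -0.0257, 0.296]
tcp_rot: [3.074, 0.647, 0.0]
wrist_force: [-0.8, -1.3, -3.0]
width: 0.336
grip_force: 40.2
```

Run:
```python
from h import *
s=bot.read_state();c=cam('wrist');cv2.imwrite('pics/w4.png',c['im'])
print(s['tool_pos'],s['tcp_rot'],s['wrist_force'])
print(proj(c,np.array([.5521,.0102,.102])))
```

```text
[ 0.47244756 -0.02571007  0.29600096] [3.07404801e+00 6.46941436e-01 2.27399017e-04] [-0.79468886 -1.31767827 -3.00174296]
[315.22223862 103.37243317]
```

View pics/w4.png

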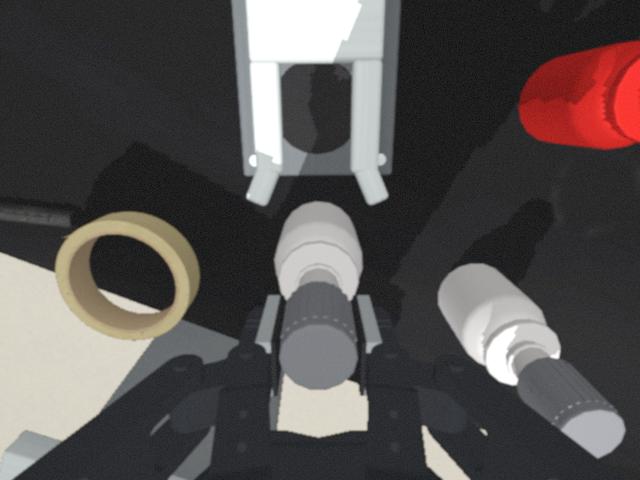

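The slot centre is at column 316.5 and the neck at 319, so I shift 1 mm toward tool -y and slide in.

drive_tool --increments '[{"delta_pos": [8, -1, 0], "turn": 0, "jaw": -1}, {"delta_pos": [8, 0, 0], "turn": 0, "jaw": -1}, {"delta_pos": [8, 0, 0], "turn": 0, "jaw": -1}, {"delta_pos": [8, 0, 0], "turn": 0, "jaw": -1}, {"delta_pos": [8, 0, 0], "turn": 0, "jaw": -1}, {"delta_pos": [5, 0, 0], "turn": 0, "jaw": -1}, {"delta_pos": [0, 0, 0], "turn": 0, "jaw": -1}]'

```text
time: 15.45
tool_pos: [0.5133, -0.0066, 0.2956]
tcp_rot: [-3.074, -0.646, 0.0]
wrist_force: [-2.0, -1.3, -1.3]
width: 0.341
grip_force: 40.7
```

drive_tool --increments '[{"delta_pos": [5, 0, 0], "turn": 0, "jaw": -1}, {"delta_pos": [5, 0, 0], "turn": 0, "jaw": -1}, {"delta_pos": [5, 0, 0], "turn": 0, "jaw": -1}, {"delta_pos": [5, 0, 0], "turn": 0, "jaw": -1}, {"delta_pos": [5, 0, 0], "turn": 0, "jaw": -1}, {"delta_pos": [0, 0, 0], "turn": 0, "jaw": -1}]'

```text
time: 15.95
tool_pos: [0.5359, 0.0034, 0.2955]
tcp_rot: [-3.074, -0.645, 0.0]
wrist_force: [-3.1, -0.9, -3.3]
width: 0.335
grip_force: 39.8
```

drive_tool --increments '[{"delta_pos": [5, 0, 0], "turn": 0, "jaw": -1}, {"delta_pos": [5, 0, 0], "turn": 0, "jaw": -1}, {"delta_pos": [5, 0, 0], "turn": 0, "jaw": -1}, {"delta_pos": [0, 0, 0], "turn": 0, "jaw": -1}, {"delta_pos": [0, 0, 0], "turn": 0, "jaw": -1}]'

```text
time: 16.37
tool_pos: [0.5498, 0.0093, 0.2962]
tcp_rot: [-3.075, -0.645, -0.003]
wrist_force: [-1.3, -0.4, -1.4]
width: 0.34
grip_force: 39.7
```

drive_tool --increments '[{"delta_pos": [0, 0, -1.5], "turn": 0, "jaw": -1}, {"delta_pos": [0, 0, -1.5], "turn": 0, "jaw": -1}, {"delta_pos": [0, 0, -1], "turn": 0, "jaw": -1}, {"delta_pos": [0, 0, -1], "turn": 0, "jaw": -1}, {"delta_pos": [0, 0, 0], "turn": 0, "jaw": -1}]' --grip_force 50

```text
time: 16.78
tool_pos: [0.5495, 0.0091, 0.3013]
tcp_rot: [3.074, 0.645, 0.003]
wrist_force: [0.4, 0.3, -2.7]
width: 0.337
grip_force: 50.0
```

drive_tool --increments '[{"delta_pos": [0, 0, -1], "turn": 0, "jaw": -1}, {"delta_pos": [0, 0, -1], "turn": 0, "jaw": -1}, {"delta_pos": [0, 0, 0], "turn": 0, "jaw": -1}]'

```text
time: 17.03
tool_pos: [0.5491, 0.0091, 0.3027]
tcp_rot: [3.075, 0.645, 0.0]
wrist_force: [-0.9, 1.1, -3.5]
width: 0.333
grip_force: 50.0
```

drive_tool --increments '[{"delta_pos": [0, 0, -1], "turn": 0, "jaw": -1}, {"delta_pos": [0, 0, -1], "turn": 0, "jaw": -1}, {"delta_pos": [0, 0, 0], "turn": 0, "jaw": -1}]'

```text
time: 17.28
tool_pos: [0.5491, 0.0091, 0.3048]
tcp_rot: [-3.075, -0.645, -0.0]
wrist_force: [0.7, 0.1, -3.0]
width: 0.331
grip_force: 50.4
```

drive_tool --increments '[{"delta_pos": [0, 0, -1], "turn": 0, "jaw": -1}, {"delta_pos": [0, 0, -1], "turn": 0, "jaw": -1}, {"delta_pos": [0, 0, 0], "turn": 0, "jaw": -1}]'

```text
time: 17.53
tool_pos: [0.5493, 0.0091, 0.3071]
tcp_rot: [3.074, 0.645, 0.001]
wrist_force: [0.3, 0.1, -2.4]
width: 0.337
grip_force: 50.2
```

Run:
```python
from h import *
c=cam('scene');w=cam('wrist');s=bot.read_state()
o=np.zeros((500,800,3),np.uint8);o[:450,:400]=cv2.resize(c['im'][195:285,300:380],(400,450),interpolation=cv2.INTER_CUBIC)
o[:500,400:]=cv2.resize(w['im'][190:440,220:420],(400,500));cv2.imwrite('pics/s5.png',o)
b=np.array([.549,.0085])
for h in(.009,.065,.089,.095,.102,.118): print(h,(proj(c,np.array([*b,h]))-[300,195])*5)
```

```text
0.009 [198.01855071 325.50272767]
0.065 [202.04057791 238.16419804]
0.089 [203.81905063 199.54457055]
0.095 [204.26897698 189.77439657]
0.102 [204.79661425 178.31672587]
0.118 [206.01378305 151.88584214]
```

View pics/s5.png

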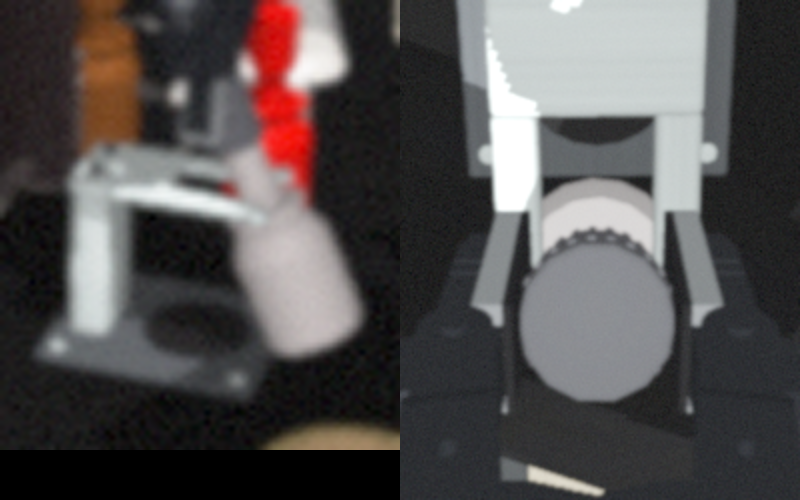

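The picture shows the fresh bottle leaning: its base dragged back toward (310,330) and its neck at the prong tips at (255,190). The pulled-up force is just its weight, so it never got under the fork. I'll back out slowly, then straighten it on the worktop.

drive_tool --increments '[{"delta_pos": [-3, 0, 0], "turn": 0, "jaw": -1}, {"delta_pos": [-4, 0, 0], "turn": 0, "jaw": -1}, {"delta_pos": [-4, 0, 0], "turn": 0, "jaw": -1}, {"delta_pos": [-4, 0, 0], "turn": 0, "jaw": -1}, {"delta_pos": [-5, 0, 0], "turn": 0, "jaw": -1}, {"delta_pos": [-5, 0, 0], "turn": 0, "jaw": -1}, {"delta_pos": [-5, 0, 0], "turn": 0, "jaw": -1}, {"delta_pos": [-5, 0, 0], "turn": 0, "jaw": -1}]'

```text
time: 18.3
tool_pos: [0.5165, -0.0052, 0.3067]
tcp_rot: [-3.075, -0.645, 0.0]
wrist_force: [0.2, -0.2, -2.8]
width: 0.338
grip_force: 50.2
```

drive_tool --increments '[{"delta_pos": [-8, 0, 0], "turn": 0, "jaw": -1}, {"delta_pos": [-8, 0, 0], "turn": 0, "jaw": -1}, {"delta_pos": [-8, 0, 0], "turn": 0, "jaw": -1}, {"delta_pos": [-8, 0, 0], "turn": 0, "jaw": -1}, {"delta_pos": [-8, 0, 0], "turn": 0, "jaw": -1}, {"delta_pos": [-5, 0, 0], "turn": 0, "jaw": -1}, {"delta_pos": [0, 0, 0], "turn": 0, "jaw": -1}, {"delta_pos": [0, 0, 0], "turn": 0, "jaw": -1}]'

```text
time: 18.97
tool_pos: [0.4757, -0.0232, 0.3068]
tcp_rot: [3.075, 0.645, 0.001]
wrist_force: [-0.1, 0.1, -3.1]
width: 0.333
grip_force: 50.2
```

```bash
cat >> h.py <<'E'
def tilt(dz_base,verbose=True):
    """white body axis: scene view direction of the white blob under the gripper, against plumb"""
    s=bot.read_state();c=cam('scene');p=np.array(s['tool_pos']);hsv=cv2.cvtColor(c['im'],cv2.COLOR_BGR2HSV)
    m=((hsv[...,2]>120)&(hsv[...,1]<70)).astype(np.uint8)
    n,l,st,ce=cv2.connectedComponentsWithStats(m)
    q=proj(c,[p[0],p[1],p[2]-.24])
    for i in range(1,n):
        if st[i,4]>150 and np.linalg.norm(ce[i]-q)<45:
            ys,xs=np.nonzero(l==i);rows=np.unique(ys);mid=[(xs[ys==r].min()+xs[ys==r].max())/2 for r in rows]
            print('blob',st[i].tolist(),ce[i].round(1),'row mids',[(int(r),float(x)) for r,x in zip(rows,mid)][::3])
    for h in (.02,.05,.075,.11): print('plumb h',h,proj(c,[p[0],p[1],p[2]-dz_base+h]).round(1))
    return c
E
python3 - <<'E'
from h import *
c=tilt(.2834);s=bot.read_state();print(s['tool_pos'],s['wrist_force'],s['width'])
w=cam('wrist')
# w4 check: silhouette of the body in the earlier wrist picture, upright prediction (tool-relative)
im=cv2.imread('pics/w4.png');
T=np.eye(4);p=np.array([.47245,-.02571,.2960]);Rm=R.from_rotvec([3.07405,.64694,.0002]).as_matrix()
W=w['W'].copy();s_=s;T1=np.eye(4);T1[:3,:3]=R.from_rotvec(s['tcp_rot']).as_matrix();T1[:3,3]=s['tool_pos']
T0=np.eye(4);T0[:3,:3]=Rm;T0[:3,3]=p
c4=dict(w,W=T0@np.linalg.inv(T1)@W)
ax=Rm[:,0]
for h,r in((.0,.027),(.056,.027),(.074,.022)): print('w4 expected far edge',h,proj(c4,p*[1,1,0]+[0,0,.2960-.2834+h]+ax*r))
g=cv2.cvtColor(im,cv2.COLOR_BGR2GRAY);print(g[190:300:4,319])
E
```

```text
blob [313, 223, 45, 40, 687] [326.8 238.1] row mids [(223, 322.0), (226, 326.5), (229, 335.5), (232, 325.5), (235, 331.5), (238, 334.0), (241, 319.0), (244, 319.0), (247, 319.0), (250, 319.0), (253, 319.0), (256, 318.5), (259, 318.5), (262, 319.0)]
plumb h 0.02 [368.2 254.6]
plumb h 0.05 [369. 245.]
plumb h 0.075 [369.6 236.8]
plumb h 0.11 [370.6 225. ]
[ 0.47597585 -0.02314999  0.30690177] [ 2.88574754e-01  2.06105913e-04 -2.71931477e+00] 0.33598343387662344
w4 expected far edge 0.0 [317.31648328 199.08097823]
w4 expected far edge 0.056 [317.20175445 221.37397129]
w4 expected far edge 0.074 [317.15301834 240.57425633]
[ 34  29  33 143 163 163 162 158 176 189 191 193 200 174 207 206 205 205
 197 203 165 164 161 112  97  97  98 103]
```

drive_tool --increments '[{"delta_pos": [0, 0, 0], "turn": 0, "jaw": -1}, {"delta_pos": [0, 0, 0], "turn": 0, "jaw": -1}, {"delta_pos": [0, 0, 0], "turn": 0, "jaw": -1}, {"delta_pos": [0, 0, 0], "turn": 0, "jaw": -1}, {"delta_pos": [0, 0, 0], "turn": 0, "jaw": -1}]' --grip_force 20

```text
time: 19.48
tool_pos: [0.4759, -0.023, 0.3066]
tcp_rot: [-3.075, -0.646, 0.0]
wrist_force: [-1.0, -0.6, -3.7]
width: 0.335
grip_force: 50.2
```

```bash
cat >> h.py <<'E'
def edge():
    """wrist view: first bright row (far silhouette of the held white bottle) near column 319, and grey profile"""
    s=bot.read_state();c=cam('wrist');h=cv2.cvtColor(c['im'],cv2.COLOR_BGR2HSV)
    w=((h[...,2]>115)&(h[...,1]<60))[:,305:333].mean(1)
    g=cv2.cvtColor(c['im'],cv2.COLOR_BGR2GRAY)[:,312:326].mean(1)
    print(np.round(s['tool_pos'],4),np.round(s['wrist_force'],1),'w',round(float(s['width']),3),'white rows',np.nonzero(w>.6)[0][[0,-1]])
    print('grey from 180',g[180:340:5].astype(int).tolist())
    return c
E
python3 -c "
from h import *
c=edge();s=bot.read_state();p=np.array(s['tool_pos']);M=R.from_rotvec(s['tcp_rot']).as_matrix()
# predicted far edge of the body vs lean (base towards -x), pivot at grip, 119 mm above base
for th in np.arange(0,.51,.1):
    a=M[:,0]*np.sin(th)+np.array([0,0,1])*np.cos(th); r=M[:,0]*np.cos(th)-np.array([0,0,1])*np.sin(th)
    piv=p-[0,0,.2834-.119]
    print(round(th,1),[proj(c,piv-a*(.119-h)+r*q)[1].round(0) for h,q in((0,.027),(.056,.027),(.08,.022))])
"
```

```text
[ 0.4759 -0.023   0.3066] [-1.  -0.6 -3.7] w 0.335 white rows [  0 435]
grey from 180 [34, 32, 31, 29, 31, 32, 29, 33, 32, 31, 32, 32, 31, 32, 31, 29, 30, 33, 32, 32, 143, 165, 208, 212, 213, 116, 93, 136, 138, 139, 139, 139]
0.0 [np.float64(199.0), np.float64(221.0), np.float64(245.0)]
0.1 [np.float64(215.0), np.float64(231.0), np.float64(251.0)]
0.2 [np.float64(231.0), np.float64(241.0), np.float64(257.0)]
0.3 [np.float64(247.0), np.float64(252.0), np.float64(264.0)]
0.4 [np.float64(263.0), np.float64(262.0), np.float64(271.0)]
0.5 [np.float64(279.0), np.float64(273.0), np.float64(279.0)]
```

The bottle hangs leaning by nearly 0.5 rad with its base toward tool -x. I'll lift it above the fork, turn the tool half round, and nudge the lower body lightly against the prong tips to straighten it.

drive_tool --increments '[{"delta_pos": [0, 0, -3], "turn": 0, "jaw": -1}, {"delta_pos": [0, 0, -7], "turn": 0, "jaw": -1}, {"delta_pos": [0, 0, -12], "turn": 0, "jaw": -1}, {"delta_pos": [0, 0, -16], "turn": 0, "jaw": -1}, {"delta_pos": [0, 0, -18], "turn": 0, "jaw": -1}, {"delta_pos": [0, 0, -16], "turn": 0, "jaw": -1}, {"delta_pos": [0, 0, -12], "turn": 0, "jaw": -1}, {"delta_pos": [0, 0, -8], "turn": 0, "jaw": -1}]' --grip_force 50

```text
time: 20.2
tool_pos: [0.4763, -0.0231, 0.4016]
tcp_rot: [3.073, 0.645, 0.006]
wrist_force: [0.7, 0.2, -3.4]
width: 0.338
grip_force: 50.2
```

Run:
```python
from h import *
import pickle
edge()
D=pickle.load(open('d0.pkl','rb'));t=D['top']
o=np.array([.5521,.0102]);th=.414;Q=np.array([[np.cos(th),np.sin(th)],[-np.sin(th),np.cos(th)]])
for u,v in((620,318),(735,265)):print('tip',Q@(plane(t,u/4.7+204.6,v/4.7+204.6,.1)[:2]-o))
s=bot.read_state();print('tool in stand',Q@(s['tool_pos'][:2]-o),s['q'].round(2))
```

```text
[ 0.4763 -0.0231  0.4016] [ 0.7  0.2 -3.4] w 0.338 white rows [  2 435]
grey from 180 [30, 32, 32, 32, 29, 30, 30, 30, 31, 32, 31, 31, 30, 32, 32, 31, 32, 32, 35, 33, 143, 163, 206, 210, 209, 114, 90, 133, 135, 136, 137, 136]
tip [-0.04035925  0.02716231]
tip [-0.04082002 -0.02936215]
tool in stand [-0.08251688 -0.0001812 ] [-0.1  -0.12  2.02 -0.    1.24  1.06]
```

drive_tool --increments '[{"delta_pos": [0, 0, 0], "turn": -0.06, "jaw": -1}, {"delta_pos": [0, 0, 0], "turn": -0.12, "jaw": -1}, {"delta_pos": [0, 0, 0], "turn": -0.12, "jaw": -1}, {"delta_pos": [0, 0, 0], "turn": -0.12, "jaw": -1}, {"delta_pos": [0, 0, 0], "turn": -0.12, "jaw": -1}, {"delta_pos": [0, 0, 0], "turn": -0.12, "jaw": -1}, {"delta_pos": [0, 0, 0], "turn": -0.12, "jaw": -1}, {"delta_pos": [0, 0, 0], "turn": -0.12, "jaw": -1}]'

```text
time: 20.92
tool_pos: [0.4755, -0.023, 0.3979]
tcp_rot: [-2.481, -1.925, 0.002]
wrist_force: [0.8, 0.1, -3.1]
width: 0.337
grip_force: 50.2
```

drive_tool --increments '[{"delta_pos": [0, 0, 0], "turn": -0.12, "jaw": -1}, {"delta_pos": [0, 0, 0], "turn": -0.12, "jaw": -1}, {"delta_pos": [0, 0, 0], "turn": -0.12, "jaw": -1}, {"delta_pos": [0, 0, 0], "turn": -0.12, "jaw": -1}, {"delta_pos": [0, 0, 0], "turn": -0.12, "jaw": -1}, {"delta_pos": [0, 0, 0], "turn": -0.12, "jaw": -1}, {"delta_pos": [0, 0, 0], "turn": -0.12, "jaw": -1}, {"delta_pos": [0, 0, 0], "turn": -0.12, "jaw": -1}]'

```text
time: 21.58
tool_pos: [0.4755, -0.023, 0.3979]
tcp_rot: [-1.311, -2.853, 0.001]
wrist_force: [-0.2, 0.6, -2.2]
width: 0.337
grip_force: 50.1
```

drive_tool --increments '[{"delta_pos": [0, 0, 0], "turn": -0.12, "jaw": -1}, {"delta_pos": [0, 0, 0], "turn": -0.12, "jaw": -1}, {"delta_pos": [0, 0, 0], "turn": -0.12, "jaw": -1}, {"delta_pos": [0, 0, 0], "turn": -0.12, "jaw": -1}, {"delta_pos": [0, 0, 0], "turn": -0.12, "jaw": -1}, {"delta_pos": [0, 0, 0], "turn": -0.12, "jaw": -1}, {"delta_pos": [0, 0, 0], "turn": -0.12, "jaw": -1}, {"delta_pos": [0, 0, 0], "turn": -0.12, "jaw": -1}]'

```text
time: 22.25
tool_pos: [0.4754, -0.0231, 0.3979]
tcp_rot: [0.154, -3.136, -0.0]
wrist_force: [-0.9, 0.3, -3.4]
width: 0.332
grip_force: 50.1
```

drive_tool --increments '[{"delta_pos": [0, 0, 0], "turn": -0.12, "jaw": -1}, {"delta_pos": [0, 0, 0], "turn": -0.12, "jaw": -1}, {"delta_pos": [0, 0, 0], "turn": -0.082, "jaw": -1}, {"delta_pos": [0, 0, 0], "turn": 0, "jaw": -1}, {"delta_pos": [0, 0, 0], "turn": 0, "jaw": -1}]'

```text
time: 22.67
tool_pos: [0.4755, -0.0231, 0.3981]
tcp_rot: [0.642, -3.074, -0.0]
wrist_force: [-0.4, -0.2, -3.0]
width: 0.335
grip_force: 50.1
```

drive_tool --increments '[{"delta_pos": [2, 0, 0], "turn": 0, "jaw": -1}, {"delta_pos": [5, 0, 0], "turn": 0, "jaw": -1}, {"delta_pos": [8, 0, 0], "turn": 0, "jaw": -1}, {"delta_pos": [11, 0, 0], "turn": 0, "jaw": -1}, {"delta_pos": [13, 0, 0], "turn": 0, "jaw": -1}, {"delta_pos": [13, 0, 0], "turn": 0, "jaw": -1}, {"delta_pos": [10, 0, 0], "turn": 0, "jaw": -1}, {"delta_pos": [6, 0, 0], "turn": 0, "jaw": -1}]'

```text
time: 23.33
tool_pos: [0.4118, -0.0511, 0.3986]
tcp_rot: [0.644, -3.074, 0.0]
wrist_force: [0.1, -0.4, -3.5]
width: 0.331
grip_force: 50.1
```

drive_tool --increments '[{"delta_pos": [0, 0, 3], "turn": 0, "jaw": -1}, {"delta_pos": [0, 0, 8], "turn": 0, "jaw": -1}, {"delta_pos": [0, 0, 12], "turn": 0, "jaw": -1}, {"delta_pos": [0, 0, 14], "turn": 0, "jaw": -1}, {"delta_pos": [0, 0, 12], "turn": 0, "jaw": -1}, {"delta_pos": [0, 0, 8], "turn": 0, "jaw": -1}, {"delta_pos": [0, 0, 3], "turn": 0, "jaw": -1}, {"delta_pos": [0, 0, 0], "turn": 0, "jaw": -1}]'

```text
time: 24.0
tool_pos: [0.4133, -0.0502, 0.3371]
tcp_rot: [0.646, -3.072, -0.002]
wrist_force: [0.2, -0.7, -2.1]
width: 0.335
grip_force: 50.2
```

Run:
```python
from h import *
edge()
o=np.array([.5521,.0102]);th=.414;Q=np.array([[np.cos(th),np.sin(th)],[-np.sin(th),np.cos(th)]])
s=bot.read_state();print('tool in stand',Q@(s['tool_pos'][:2]-o),s['q'].round(2))
c=cam('scene');cv2.imwrite('pics/s6.png',c['im'])
```

```text
[ 0.4133 -0.0502  0.3371] [ 0.2 -0.7 -2.1] w 0.335 white rows [  0 435]
grey from 180 [34, 34, 36, 37, 34, 35, 34, 33, 32, 31, 33, 31, 32, 32, 31, 32, 33, 32, 32, 31, 146, 166, 210, 213, 213, 116, 94, 136, 138, 140, 139, 139]
tool in stand [-0.1510828   0.00027948] [-0.18 -0.19  2.2   0.    1.13 -2.17]
```

drive_tool --increments '[{"delta_pos": [-3, 0, 0], "turn": 0, "jaw": -1}, {"delta_pos": [-5, 0, 0], "turn": 0, "jaw": -1}, {"delta_pos": [-5, 0, 0], "turn": 0, "jaw": -1}, {"delta_pos": [-5, 0, 0], "turn": 0, "jaw": -1}, {"delta_pos": [-5, 0, 0], "turn": 0, "jaw": -1}, {"delta_pos": [-4, 0, 0], "turn": 0, "jaw": -1}, {"delta_pos": [-4, 0, 0], "turn": 0, "jaw": -1}, {"delta_pos": [-4, 0, 0], "turn": 0, "jaw": -1}]'

```text
time: 24.77
tool_pos: [0.446, -0.0361, 0.3386]
tcp_rot: [0.646, -3.074, -0.0]
wrist_force: [0.0, -0.2, -2.9]
width: 0.334
grip_force: 50.2
```

drive_tool --increments '[{"delta_pos": [-4, 0, 0], "turn": 0, "jaw": -1}, {"delta_pos": [-4, 0, 0], "turn": 0, "jaw": -1}, {"delta_pos": [-4, 0, 0], "turn": 0, "jaw": -1}, {"delta_pos": [-4, 0, 0], "turn": 0, "jaw": -1}, {"delta_pos": [0, 0, 0], "turn": 0, "jaw": -1}]'

```text
time: 25.18
tool_pos: [0.4604, -0.0301, 0.3383]
tcp_rot: [0.646, -3.073, 0.001]
wrist_force: [-0.9, -3.1, -5.7]
width: 0.336
grip_force: 50.1
```

```bash
python3 -c "
from h import *
edge()"
```

```text
[ 0.4604 -0.0301  0.3383] [-0.9 -3.1 -5.7] w 0.336 white rows [  0 436]
grey from 180 [32, 32, 33, 33, 31, 32, 32, 33, 31, 30, 31, 32, 33, 32, 33, 31, 30, 30, 31, 100, 166, 171, 214, 213, 214, 86, 98, 134, 139, 140, 140, 140]
```

drive_tool --increments '[{"delta_pos": [-3, 0, 0], "turn": 0, "jaw": -1}, {"delta_pos": [-3, 0, 0], "turn": 0, "jaw": -1}, {"delta_pos": [-3, 0, 0], "turn": 0, "jaw": -1}, {"delta_pos": [-3, 0, 0], "turn": 0, "jaw": -1}, {"delta_pos": [0, 0, 0], "turn": 0, "jaw": -1}]'

```text
time: 25.65
tool_pos: [0.4716, -0.025, 0.3389]
tcp_rot: [-0.646, 3.074, 0.0]
wrist_force: [-3.6, -2.5, -1.6]
width: 0.338
grip_force: 51.4
```

```bash
python3 -c "
from h import *
edge()"
```

```text
[ 0.4716 -0.025   0.3389] [-3.6 -2.5 -1.6] w 0.338 white rows [  0 436]
grey from 180 [32, 32, 31, 31, 31, 32, 31, 34, 30, 32, 32, 34, 33, 32, 30, 138, 161, 174, 173, 214, 213, 214, 196, 127, 83, 83, 102, 115, 138, 138, 138, 137]
```

drive_tool --increments '[{"delta_pos": [-3, 0, 0], "turn": 0, "jaw": -1}, {"delta_pos": [-3, 0, 0], "turn": 0, "jaw": -1}, {"delta_pos": [-3, 0, 0], "turn": 0, "jaw": -1}, {"delta_pos": [-3, 0, 0], "turn": 0, "jaw": -1}, {"delta_pos": [-3, 0, 0], "turn": 0, "jaw": -1}, {"delta_pos": [-3, 0, 0], "turn": 0, "jaw": -1}, {"delta_pos": [0, 0, 0], "turn": 0, "jaw": -1}]'

```text
time: 26.28
tool_pos: [0.4885, -0.0176, 0.339]
tcp_rot: [-0.646, 3.073, -0.0]
wrist_force: [-1.7, -2.3, -0.6]
width: 0.336
grip_force: 51.2
```

```bash
python3 -c "
from h import *
edge()"
```

```text
[ 0.4885 -0.0176  0.339 ] [-1.7 -2.3 -0.6] w 0.336 white rows [ 11 435]
grey from 180 [30, 29, 32, 31, 32, 33, 32, 30, 152, 155, 156, 182, 186, 193, 189, 209, 208, 209, 192, 156, 155, 123, 92, 92, 93, 93, 95, 94, 130, 131, 132, 132]
```

drive_tool --increments '[{"delta_pos": [-3, 0, 0], "turn": 0, "jaw": -1}, {"delta_pos": [-3, 0, 0], "turn": 0, "jaw": -1}, {"delta_pos": [-2.5, 0, 0], "turn": 0, "jaw": -1}, {"delta_pos": [0, 0, 0], "turn": 0, "jaw": -1}, {"delta_pos": [0, 0, 0], "turn": 0, "jaw": -1}]'

```text
time: 26.75
tool_pos: [0.4956, -0.0142, 0.3378]
tcp_rot: [0.646, -3.074, -0.001]
wrist_force: [0.3, -1.5, -7.0]
width: 0.338
grip_force: 50.4
```

```bash
python3 -c "
from h import *
edge()"
```

```text
[ 0.4956 -0.0142  0.3378] [ 0.3 -1.5 -7. ] w 0.338 white rows [208 428]
grey from 180 [31, 33, 32, 32, 32, 37, 160, 160, 160, 178, 188, 191, 193, 208, 207, 207, 207, 201, 159, 159, 158, 95, 95, 96, 95, 97, 95, 99, 109, 133, 131, 132]
```

drive_tool --increments '[{"delta_pos": [2, 0, 0], "turn": 0, "jaw": -1}, {"delta_pos": [4, 0, 0], "turn": 0, "jaw": -1}, {"delta_pos": [7, 0, 0], "turn": 0, "jaw": -1}, {"delta_pos": [9, 0, 0], "turn": 0, "jaw": -1}, {"delta_pos": [9, 0, 0], "turn": 0, "jaw": -1}, {"delta_pos": [7, 0, 0], "turn": 0, "jaw": -1}, {"delta_pos": [4, 0, 0], "turn": 0, "jaw": -1}, {"delta_pos": [3, 0, 0], "turn": 0, "jaw": -1}]'

```text
time: 27.47
tool_pos: [0.4535, -0.0328, 0.3389]
tcp_rot: [-0.645, 3.074, -0.0]
wrist_force: [1.1, 0.4, -3.1]
width: 0.333
grip_force: 50.7
```

drive_tool --increments '[{"delta_pos": [0, 0, 4], "turn": 0, "jaw": -1}, {"delta_pos": [0, 0, 9], "turn": 0, "jaw": -1}, {"delta_pos": [0, 0, 12], "turn": 0, "jaw": -1}, {"delta_pos": [0, 0, 12], "turn": 0, "jaw": -1}, {"delta_pos": [0, 0, 8], "turn": 0, "jaw": -1}, {"delta_pos": [0, 0, 4], "turn": 0, "jaw": -1}, {"delta_pos": [0, 0, 0], "turn": 0, "jaw": -1}, {"delta_pos": [0, 0, 0], "turn": 0, "jaw": -1}]'

```text
time: 28.13
tool_pos: [0.4546, -0.0325, 0.2893]
tcp_rot: [0.646, -3.074, -0.0]
wrist_force: [1.2, 0.4, -0.7]
width: 0.332
grip_force: 50.7
```

```bash
python3 -c "
from h import *
edge()"
```

```text
[ 0.4546 -0.0325  0.2893] [ 1.2  0.4 -0.7] w 0.332 white rows [  0 435]
grey from 180 [32, 34, 32, 29, 32, 33, 36, 159, 158, 159, 169, 187, 188, 196, 175, 208, 207, 207, 203, 199, 156, 95, 95, 94, 94, 95, 95, 96, 116, 131, 130, 131]
```

drive_tool --increments '[{"delta_pos": [0, 0, 1], "turn": 0, "jaw": -1}, {"delta_pos": [0, 0, 0], "turn": 0, "jaw": -1}, {"delta_pos": [0, 0, 0], "turn": 0, "jaw": -1}]'

```text
time: 28.43
tool_pos: [0.4544, -0.0325, 0.2888]
tcp_rot: [-0.646, 3.074, 0.0]
wrist_force: [1.1, -0.1, -1.5]
width: 0.333
grip_force: 50.9
```

drive_tool --increments '[{"delta_pos": [0, 0, 1], "turn": 0, "jaw": -1}, {"delta_pos": [0, 0, 0], "turn": 0, "jaw": -1}, {"delta_pos": [0, 0, 0], "turn": 0, "jaw": -1}]'

```text
time: 28.68
tool_pos: [0.4542, -0.0325, 0.2875]
tcp_rot: [0.646, -3.074, -0.0]
wrist_force: [-0.1, 1.5, 0.0]
width: 0.336
grip_force: 51.0
```

drive_tool --increments '[{"delta_pos": [0, 0, 1], "turn": 0, "jaw": -1}, {"delta_pos": [0, 0, 0], "turn": 0, "jaw": -1}, {"delta_pos": [0, 0, 0], "turn": 0, "jaw": -1}]'

```text
time: 28.93
tool_pos: [0.4542, -0.0325, 0.2865]
tcp_rot: [0.646, -3.074, -0.0]
wrist_force: [1.3, 0.6, -2.1]
width: 0.334
grip_force: 50.7
```

drive_tool --increments '[{"delta_pos": [0, 0, 1], "turn": 0, "jaw": -1}, {"delta_pos": [0, 0, 1], "turn": 0, "jaw": -1}, {"delta_pos": [0, 0, 0], "turn": 0, "jaw": -1}]'

```text
time: 29.18
tool_pos: [0.4548, -0.0324, 0.2854]
tcp_rot: [-0.645, 3.073, 0.0]
wrist_force: [-0.4, 1.7, 4.6]
width: 0.332
grip_force: 51.3
```

drive_tool --increments '[{"delta_pos": [0, 0, 1], "turn": 0, "jaw": -1}, {"delta_pos": [0, 0, 0], "turn": 0, "jaw": -1}, {"delta_pos": [0, 0, 0], "turn": 0, "jaw": -1}]'

```text
time: 29.43
tool_pos: [0.4552, -0.0324, 0.2852]
tcp_rot: [-0.645, 3.072, 0.0]
wrist_force: [-1.0, 3.3, 8.1]
width: 0.333
grip_force: 51.7
```

drive_tool --increments '[{"delta_pos": [0, 0, 1], "turn": 0, "jaw": -1}, {"delta_pos": [0, 0, 0], "turn": 0, "jaw": -1}, {"delta_pos": [0, 0, 0], "turn": 0, "jaw": -1}]'

```text
time: 29.68
tool_pos: [0.4556, -0.0324, 0.2851]
tcp_rot: [-0.645, 3.071, -0.0]
wrist_force: [-1.2, 3.8, 11.9]
width: 0.336
grip_force: 52.1
```

drive_tool --increments '[{"delta_pos": [0, 0, -2], "turn": 0, "jaw": -1}, {"delta_pos": [0, 0, 0], "turn": 0, "jaw": -0.25}, {"delta_pos": [0, 0, 0], "turn": 0, "jaw": -0.1}, {"delta_pos": [0, 0, 0], "turn": 0, "jaw": 0.2}, {"delta_pos": [0, 0, 0], "turn": 0, "jaw": 0.5}, {"delta_pos": [0, 0, 0], "turn": 0, "jaw": 0.5}, {"delta_pos": [0, 0, 0], "turn": 0, "jaw": 0.5}, {"delta_pos": [0, 0, 0], "turn": 0, "jaw": 0.5}]'

```text
time: 30.35
tool_pos: [0.4543, -0.0326, 0.2845]
tcp_rot: [0.646, -3.074, -0.0]
wrist_force: [-1.3, -0.2, -0.6]
width: 0.746
grip_force: 0.0
```

Run:
```python
from h import *
c=edge();s=bot.read_state();p=np.array(s['tool_pos']);M=R.from_rotvec(s['tcp_rot']).as_matrix()
hsv=cv2.cvtColor(c['im'],cv2.COLOR_BGR2HSV)
print('v profile col 318',cv2.cvtColor(c['im'],cv2.COLOR_BGR2GRAY)[300:420:5,318].tolist())
for h,r in((0,.027),(.056,.027),(.08,.022),(.138,0),(.138,.015),(.138,-.015)): print(h,r,proj(c,p*[1,1,0]+[0,0,h]+M[:,0]*r).round(1))
t=cam('top');g=t['im'];q=proj(t,np.array([p[0],p[1],.138]));print('top expect',q)
cv2.imwrite('pics/w7.png',c['im']);cv2.imwrite('pics/t7.png',g)
```

```text
[ 0.4543 -0.0326  0.2845] [-1.3 -0.2 -0.6] w 0.746 white rows [  0 435]
grey from 180 [33, 33, 33, 32, 31, 34, 33, 136, 163, 162, 163, 164, 179, 190, 191, 197, 182, 207, 206, 206, 206, 174, 175, 152, 97, 98, 98, 98, 97, 97, 98, 105]
v profile col 318 [100, 98, 94, 104, 95, 100, 101, 97, 105, 131, 130, 131, 130, 126, 131, 129, 131, 130, 128, 129, 128, 113, 131, 160]
0 0.027 [318.7 197. ]
0.056 0.027 [318.8 218.6]
0.08 0.022 [318.8 241.4]
0.138 0 [318.9 349.9]
0.138 0.015 [319.  313.9]
0.138 -0.015 [318.9 383.5]
top expect [363.65258278 296.31179365]
```

The bottle stands upright again, but it slid 11 mm along the pads (cap at row 376, expected 350). I'll recentre and regrip firmly.

drive_tool --increments '[{"delta_pos": [-5, 0, 0], "turn": 0, "jaw": 0.5}, {"delta_pos": [-6, 0, 0], "turn": 0, "jaw": 0.5}, {"delta_pos": [0, 0, 2], "turn": 0, "jaw": 0.5}, {"delta_pos": [0, 0, 0], "turn": 0, "jaw": 0.5}, {"delta_pos": [0, 0, 0], "turn": 0, "jaw": 0.5}]' --grip_force 90

```text
time: 30.87
tool_pos: [0.4644, -0.028, 0.2824]
tcp_rot: [0.646, -3.074, -0.0]
wrist_force: [-0.8, 0.9, 0.9]
width: 0.747
grip_force: 0.0
```

Run:
```python
from h import *
c=edge();s=bot.read_state();p=np.array(s['tool_pos']);M=R.from_rotvec(s['tcp_rot']).as_matrix()
print('v profile col 318',cv2.cvtColor(c['im'],cv2.COLOR_BGR2GRAY)[290:420:5,318].tolist())
print('u profile',cv2.cvtColor(c['im'],cv2.COLOR_BGR2GRAY)[350,260:380:5].tolist())
for h,r in((0,.027),(.056,.027),(.08,.022),(.138,0),(.138,.015),(.138,-.015)): print(h,r,proj(c,p*[1,1,0]+[0,0,h]+M[:,0]*r).round(1))
```

```text
[ 0.4644 -0.028   0.2824] [-0.8  0.9  0.9] w 0.747 white rows [  0 435]
grey from 180 [30, 32, 33, 34, 128, 163, 162, 163, 168, 188, 190, 194, 198, 202, 206, 206, 206, 194, 197, 149, 96, 97, 98, 97, 98, 98, 109, 99, 131, 130, 130, 130]
v profile col 318 [101, 98, 96, 97, 101, 103, 131, 133, 131, 128, 132, 130, 130, 132, 129, 132, 129, 129, 129, 93, 119, 116, 111, 165, 160, 158]
u profile [95, 98, 100, 101, 130, 133, 128, 131, 130, 130, 130, 130, 130, 131, 129, 130, 131, 128, 130, 115, 146, 148, 146, 144]
0 0.027 [318.6 197.6]
0.056 0.027 [318.7 219.6]
0.08 0.022 [318.7 242.7]
0.138 0 [318.9 353.3]
0.138 0.015 [318.9 316.8]
0.138 -0.015 [318.8 387.2]
```

drive_tool --increments '[{"delta_pos": [0, 0, 0], "turn": 0, "jaw": 0.2}, {"delta_pos": [0, 0, 0], "turn": 0, "jaw": 0}, {"delta_pos": [0, 0, 0], "turn": 0, "jaw": -0.2}, {"delta_pos": [0, 0, 0], "turn": 0, "jaw": -0.3}, {"delta_pos": [0, 0, 0], "turn": 0, "jaw": -1}, {"delta_pos": [0, 0, 0], "turn": 0, "jaw": -1}, {"delta_pos": [0, 0, 0], "turn": 0, "jaw": -1}, {"delta_pos": [0, 0, 0], "turn": 0, "jaw": -1}]' --grip_force 90

```text
time: 31.58
tool_pos: [0.4646, -0.0282, 0.283]
tcp_rot: [-0.646, 3.074, -0.001]
wrist_force: [0.5, -0.9, 2.2]
width: 0.324
grip_force: 88.6
```

drive_tool --increments '[{"delta_pos": [0, 0, -2], "turn": 0, "jaw": -1}, {"delta_pos": [0, 0, -3], "turn": 0, "jaw": -1}, {"delta_pos": [0, 0, -4], "turn": 0, "jaw": -1}, {"delta_pos": [0, 0, -3], "turn": 0, "jaw": -1}, {"delta_pos": [0, 0, 0], "turn": 0, "jaw": -1}, {"delta_pos": [0, 0, 0], "turn": 0, "jaw": -1}]'

```text
time: 32.08
tool_pos: [0.4645, -0.0281, 0.2949]
tcp_rot: [-0.646, 3.074, -0.0]
wrist_force: [0.1, 0.2, -3.3]
width: 0.324
grip_force: 88.8
```

Run:
```python
from h import *
c=edge();s=bot.read_state();p=np.array(s['tool_pos']);M=R.from_rotvec(s['tcp_rot']).as_matrix()
for h,r in((0,.027),(.056,.027),(.08,.022)): print(h,r,proj(c,p*[1,1,0]+[0,0,p[2]-.2825+h]+M[:,0]*r).round(1))
sc=cam('scene');h=cv2.cvtColor(sc['im'],cv2.COLOR_BGR2HSV)
b=p*[1,1,0]
for z in(.012,.03,.068):
    q=proj(sc,b+[0,0,z]);r=int(round(q[1]));print('scene',q.round(1),sc['im'][r,int(q[0])-22:int(q[0])+23:2].mean(1).astype(int).tolist())
q=proj(sc,b+[0,0,.012]);print('col',[int(x) for x in sc['im'][int(q[1])-35:int(q[1])+15,int(q[0])].mean(1)])
```

```text
[ 0.4645 -0.0281  0.2949] [ 0.1  0.2 -3.3] w 0.324 white rows [  0 435]
grey from 180 [32, 32, 33, 34, 144, 163, 163, 164, 171, 189, 191, 195, 188, 208, 206, 206, 206, 182, 180, 130, 98, 98, 99, 98, 98, 98, 109, 101, 133, 129, 130, 130]
0 0.027 [318.9 197.1]
0.056 0.027 [319. 219.]
0.08 0.022 [319. 242.]
scene [371.7 265.3] [96, 87, 70, 28, 14, 19, 29, 106, 154, 168, 177, 182, 183, 184, 181, 169, 139, 65, 23, 21, 15, 18, 17]
scene [372.2 259.7] [54, 61, 65, 52, 22, 15, 62, 130, 157, 172, 178, 185, 185, 183, 179, 165, 122, 44, 28, 26, 29, 30, 34]
scene [373.3 247.5] [20, 14, 15, 6, 21, 22, 68, 138, 164, 181, 188, 196, 196, 192, 185, 171, 122, 43, 100, 150, 173, 196, 215]
col [84, 99, 110, 101, 98, 109, 126, 139, 148, 155, 155, 157, 157, 163, 170, 178, 179, 185, 188, 189, 193, 189, 188, 181, 181, 180, 179, 182, 180, 180, 180, 182, 180, 182, 183, 182, 184, 180, 177, 164, 125, 74, 33, 17, 7, 11, 22, 17, 19, 44]
```

drive_tool --increments '[{"delta_pos": [-1, 0, 0], "turn": 0, "jaw": -1}, {"delta_pos": [-3, 0, 0], "turn": 0, "jaw": -1}, {"delta_pos": [-5, 0, 0], "turn": 0, "jaw": -1}, {"delta_pos": [-6, 0, 0], "turn": 0, "jaw": -1}, {"delta_pos": [-6, 0, 0], "turn": 0, "jaw": -1}, {"delta_pos": [-5, 0, 0], "turn": 0, "jaw": -1}, {"delta_pos": [-3, 0, 0], "turn": 0, "jaw": -1}, {"delta_pos": [-1, 0, 0], "turn": 0, "jaw": -1}]'

```text
time: 32.85
tool_pos: [0.4926, -0.0157, 0.2947]
tcp_rot: [-0.647, 3.074, -0.0]
wrist_force: [0.5, 0.0, -3.5]
width: 0.325
grip_force: 88.8
```

drive_tool --increments '[{"delta_pos": [-2, 0, 0], "turn": 0, "jaw": -1}, {"delta_pos": [-2, 0, 0], "turn": 0, "jaw": -1}, {"delta_pos": [-2, 0, 0], "turn": 0, "jaw": -1}, {"delta_pos": [-2, 0, 0], "turn": 0, "jaw": -1}, {"delta_pos": [-2, 0, 0], "turn": 0, "jaw": -1}, {"delta_pos": [0, 0, 0], "turn": 0, "jaw": -1}]'

```text
time: 33.35
tool_pos: [0.5014, -0.0119, 0.2948]
tcp_rot: [-0.646, 3.074, -0.0]
wrist_force: [-0.0, -0.0, -1.1]
width: 0.324
grip_force: 88.8
```

```bash
python3 -c "
from h import *
edge()"
```

```text
[ 0.5014 -0.0119  0.2948] [-0.  -0.  -1.1] w 0.324 white rows [200 436]
grey from 180 [31, 32, 31, 33, 145, 164, 165, 164, 173, 190, 192, 196, 189, 209, 207, 207, 207, 183, 181, 129, 98, 99, 99, 100, 98, 98, 108, 102, 135, 130, 131, 131]
```

drive_tool --increments '[{"delta_pos": [-2, 0, 0], "turn": 0, "jaw": -1}, {"delta_pos": [-2, 0, 0], "turn": 0, "jaw": -1}, {"delta_pos": [-2, 0, 0], "turn": 0, "jaw": -1}, {"delta_pos": [-2, 0, 0], "turn": 0, "jaw": -1}, {"delta_pos": [-2, 0, 0], "turn": 0, "jaw": -1}, {"delta_pos": [-2, 0, 0], "turn": 0, "jaw": -1}, {"delta_pos": [-2, 0, 0], "turn": 0, "jaw": -1}, {"delta_pos": [0, 0, 0], "turn": 0, "jaw": -1}]'

```text
time: 34.07
tool_pos: [0.5142, -0.0062, 0.2947]
tcp_rot: [-0.646, 3.074, -0.0]
wrist_force: [0.8, 0.0, -3.7]
width: 0.327
grip_force: 88.8
```

```bash
python3 -c "
from h import *
edge()"
```

```text
[ 0.5142 -0.0062  0.2947] [ 0.8  0.  -3.7] w 0.327 white rows [201 436]
grey from 180 [33, 34, 32, 32, 145, 164, 164, 165, 173, 191, 193, 196, 189, 209, 208, 207, 208, 183, 181, 129, 99, 98, 100, 98, 99, 99, 109, 102, 135, 131, 131, 131]
```

drive_tool --increments '[{"delta_pos": [-2, 0, 0], "turn": 0, "jaw": -1}, {"delta_pos": [-2, 0, 0], "turn": 0, "jaw": -1}, {"delta_pos": [-2, 0, 0], "turn": 0, "jaw": -1}, {"delta_pos": [-2, 0, 0], "turn": 0, "jaw": -1}, {"delta_pos": [-2, 0, 0], "turn": 0, "jaw": -1}, {"delta_pos": [-2, 0, 0], "turn": 0, "jaw": -1}, {"delta_pos": [-2, 0, 0], "turn": 0, "jaw": -1}, {"delta_pos": [0, 0, 0], "turn": 0, "jaw": -1}]'

```text
time: 34.78
tool_pos: [0.5271, -0.0006, 0.2948]
tcp_rot: [-0.646, 3.074, -0.0]
wrist_force: [0.5, -0.1, -4.2]
width: 0.328
grip_force: 88.8
```

```bash
python3 -c "
from h import *
edge()"
```

```text
[ 0.5271 -0.0006  0.2948] [ 0.5 -0.1 -4.2] w 0.328 white rows [200 436]
grey from 180 [35, 36, 35, 34, 154, 172, 173, 173, 182, 199, 201, 206, 198, 218, 216, 216, 216, 192, 189, 138, 105, 106, 106, 105, 105, 105, 116, 109, 143, 139, 139, 139]
```

x = -27 mm, still free and upright. Continue.

drive_tool --increments '[{"delta_pos": [-2, 0, 0], "turn": 0, "jaw": -1}, {"delta_pos": [-2, 0, 0], "turn": 0, "jaw": -1}, {"delta_pos": [-2, 0, 0], "turn": 0, "jaw": -1}, {"delta_pos": [-2, 0, 0], "turn": 0, "jaw": -1}, {"delta_pos": [-2, 0, 0], "turn": 0, "jaw": -1}, {"delta_pos": [-2, 0, 0], "turn": 0, "jaw": -1}, {"delta_pos": [-2, 0, 0], "turn": 0, "jaw": -1}, {"delta_pos": [0, 0, 0], "turn": 0, "jaw": -1}]'

```text
time: 35.5
tool_pos: [0.5399, 0.005, 0.2947]
tcp_rot: [-0.646, 3.074, -0.0]
wrist_force: [0.1, -0.3, -1.9]
width: 0.324
grip_force: 88.8
```

```bash
python3 -c "
from h import *
edge()"
```

```text
[0.5399 0.005  0.2947] [ 0.1 -0.3 -1.9] w 0.324 white rows [198 423]
grey from 180 [37, 35, 109, 111, 164, 177, 177, 177, 186, 203, 205, 209, 202, 222, 220, 220, 220, 195, 194, 141, 109, 109, 110, 108, 109, 108, 119, 112, 147, 143, 143, 143]
```

drive_tool --increments '[{"delta_pos": [-2, 0, 0], "turn": 0, "jaw": -1}, {"delta_pos": [-2, 0, 0], "turn": 0, "jaw": -1}, {"delta_pos": [-2, 0, 0], "turn": 0, "jaw": -1}, {"delta_pos": [-2, 0, 0], "turn": 0, "jaw": -1}, {"delta_pos": [-2, 0, 0], "turn": 0, "jaw": -1}, {"delta_pos": [-1, 0, 0], "turn": 0, "jaw": -1}, {"delta_pos": [0, 0, 0], "turn": 0, "jaw": -1}, {"delta_pos": [0, 0, 0], "turn": 0, "jaw": -1}]'

```text
time: 36.22
tool_pos: [0.5496, 0.0094, 0.2946]
tcp_rot: [0.646, -3.074, -0.0]
wrist_force: [0.7, -0.5, -2.9]
width: 0.326
grip_force: 88.8
```

```bash
python3 -c "
from h import *
edge()
c=cam('scene');w=cam('wrist')
o=np.zeros((500,800,3),np.uint8);o[:450,:400]=cv2.resize(c['im'][195:285,300:380],(400,450),interpolation=cv2.INTER_CUBIC)
o[:500,400:]=cv2.resize(w['im'][190:440,220:420],(400,500));cv2.imwrite('pics/s8.png',o)"
```

```text
[0.5496 0.0094 0.2946] [ 0.7 -0.5 -2.9] w 0.326 white rows [175 408]
grey from 180 [122, 123, 122, 104, 173, 190, 191, 191, 200, 217, 219, 223, 215, 235, 233, 233, 234, 209, 207, 154, 120, 120, 120, 119, 120, 119, 131, 124, 160, 155, 156, 155]
```

View pics/s8.png

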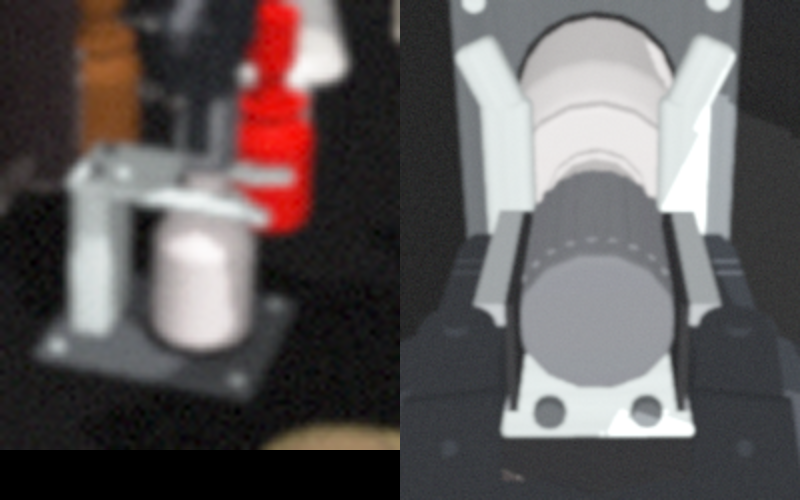

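The bottle is upright in the fork: body at (200,280) over the pad, and neck central between the prongs in the wrist view. Pulling slowly.

drive_tool --increments '[{"delta_pos": [0, 0, -1], "turn": 0, "jaw": -1}, {"delta_pos": [0, 0, -1], "turn": 0, "jaw": -1}, {"delta_pos": [0, 0, -1], "turn": 0, "jaw": -1}, {"delta_pos": [0, 0, -1], "turn": 0, "jaw": -1}, {"delta_pos": [0, 0, 0], "turn": 0, "jaw": -1}]'

```text
time: 36.78
tool_pos: [0.5496, 0.0093, 0.2991]
tcp_rot: [-0.646, 3.074, -0.0]
wrist_force: [0.1, 0.2, -2.6]
width: 0.326
grip_force: 88.9
```

drive_tool --increments '[{"delta_pos": [0, 0, -1], "turn": 0, "jaw": -1}, {"delta_pos": [0, 0, 0], "turn": 0, "jaw": -1}]'

```text
time: 36.95
tool_pos: [0.5496, 0.0093, 0.2998]
tcp_rot: [-0.646, 3.074, -0.0]
wrist_force: [0.2, -0.1, -3.5]
width: 0.326
grip_force: 88.8
```

drive_tool --increments '[{"delta_pos": [0, 0, -1], "turn": 0, "jaw": -1}, {"delta_pos": [0, 0, 0], "turn": 0, "jaw": -1}]'

```text
time: 37.12
tool_pos: [0.5496, 0.0093, 0.3009]
tcp_rot: [-0.646, 3.074, -0.0]
wrist_force: [-0.7, -1.0, -3.1]
width: 0.326
grip_force: 89.4
```

drive_tool --increments '[{"delta_pos": [0, 0, -1], "turn": 0, "jaw": -1}, {"delta_pos": [0, 0, 0], "turn": 0, "jaw": -1}]'

```text
time: 37.28
tool_pos: [0.5496, 0.0093, 0.3019]
tcp_rot: [-0.646, 3.074, -0.0]
wrist_force: [-1.3, 0.9, -2.2]
width: 0.322
grip_force: 89.6
```

drive_tool --increments '[{"delta_pos": [0, 0, -1], "turn": 0, "jaw": -1}, {"delta_pos": [0, 0, 0], "turn": 0, "jaw": -1}]'

```text
time: 37.45
tool_pos: [0.5496, 0.0093, 0.3029]
tcp_rot: [-0.646, 3.074, -0.0]
wrist_force: [0.2, -0.2, -2.7]
width: 0.323
grip_force: 89.5
```

```bash
python3 -c "
from h import *
c=edge();s=bot.read_state();p=np.array(s['tool_pos']);M=R.from_rotvec(s['tcp_rot']).as_matrix()
for B in(.012,.015,.0193):
  print(B,[proj(c,p*[1,1,0]+[0,0,B+h]+M[:,0]*r).round(1)[1] for h,r in((0,.027),(.056,.027),(.08,.022))])
sc=cam('scene');b=p*[1,1,0]
q=proj(sc,b+[0,0,.012]);print(q,proj(sc,b+[0,0,.019]),'col',[int(x) for x in sc['im'][int(q[1])-15:int(q[1])+15,int(q[0])-2:int(q[0])+3].mean((1,2))])
i8=cv2.imread('pics/s8.png');print(i8[0:450:5,198:203].mean((1,2)).astype(int)[int(q[1])-15-195:int(q[1])+15-195].tolist(), int(q[0]))
"
```

```text
[0.5496 0.0093 0.3029] [ 0.2 -0.2 -2.7] w 0.323 white rows [173 397]
grey from 180 [123, 121, 122, 67, 190, 190, 191, 194, 216, 218, 223, 212, 235, 234, 234, 234, 220, 190, 190, 154, 119, 120, 121, 121, 120, 120, 130, 123, 160, 156, 155, 155]
0.012 [np.float64(194.8), np.float64(215.4), np.float64(237.1)]
0.015 [np.float64(195.7), np.float64(216.8), np.float64(239.0)]
0.0193 [np.float64(197.0), np.float64(218.8), np.float64(241.8)]
[339.28781343 259.21800842] [339.38573967 257.07059705] col [246, 247, 243, 234, 224, 220, 219, 219, 220, 220, 220, 221, 222, 222, 222, 223, 223, 223, 219, 199, 152, 93, 65, 71, 71, 64, 64, 64, 59, 41]
[249, 250, 248, 241, 230, 223, 222, 223, 223, 224, 224, 224, 225, 226, 225, 226, 226, 226, 226, 215, 176, 112, 63, 52, 59, 63, 62, 64, 64, 51] 339
```

The base rose only about 1.3 mm, so the collar is held by the fork and the cap is sliding open. Continue until the stop is felt.

drive_tool --increments '[{"delta_pos": [0, 0, -1], "turn": 0, "jaw": -1}, {"delta_pos": [0, 0, -1], "turn": 0, "jaw": -1}, {"delta_pos": [0, 0, -1], "turn": 0, "jaw": -1}, {"delta_pos": [0, 0, -1], "turn": 0, "jaw": -1}, {"delta_pos": [0, 0, 0], "turn": 0, "jaw": -1}]'

```text
time: 37.97
tool_pos: [0.5497, 0.0093, 0.307]
tcp_rot: [-0.646, 3.074, -0.0]
wrist_force: [-0.2, -0.7, -2.6]
width: 0.321
grip_force: 89.5
```

drive_tool --increments '[{"delta_pos": [0, 0, -1], "turn": 0, "jaw": -1}, {"delta_pos": [0, 0, -1], "turn": 0, "jaw": -1}, {"delta_pos": [0, 0, 0], "turn": 0, "jaw": -1}]'

```text
time: 38.22
tool_pos: [0.5496, 0.0093, 0.3089]
tcp_rot: [-0.646, 3.074, -0.0]
wrist_force: [0.2, -0.7, -3.3]
width: 0.321
grip_force: 89.5
```

drive_tool --increments '[{"delta_pos": [0, 0, -1], "turn": 0, "jaw": -1}, {"delta_pos": [0, 0, -1], "turn": 0, "jaw": -1}, {"delta_pos": [0, 0, 0], "turn": 0, "jaw": -1}]'

```text
time: 38.47
tool_pos: [0.5496, 0.0093, 0.3109]
tcp_rot: [-0.646, 3.074, -0.0]
wrist_force: [-0.0, -0.3, -2.5]
width: 0.323
grip_force: 89.4
```

drive_tool --increments '[{"delta_pos": [0, 0, -1], "turn": 0, "jaw": -1}, {"delta_pos": [0, 0, -1], "turn": 0, "jaw": -1}, {"delta_pos": [0, 0, 0], "turn": 0, "jaw": -1}]'

```text
time: 38.72
tool_pos: [0.5497, 0.0093, 0.313]
tcp_rot: [-0.646, 3.074, -0.0]
wrist_force: [0.3, 0.5, -1.8]
width: 0.327
grip_force: 89.6
```

```bash
cat > chk.py <<'E'
from h import *
c=edge();s=bot.read_state();p=np.array(s['tool_pos']);M=R.from_rotvec(s['tcp_rot']).as_matrix()
for B in(.009,.012,.015,.03):
  print(B,[proj(c,p*[1,1,0]+[0,0,B+h]+M[:,0]*r).round(1)[1] for h,r in((0,.027),(.056,.027),(.08,.022))])
sc=cam('scene');g=sc['im'].mean(2)
print('base col 339',g[244:274,337:342].mean(1).astype(int).tolist())
for v in(235,245,255): print('row',v,g[v,322:358].astype(int).tolist())
cv2.imwrite('pics/sc_%d.png'%int(s['time']*100),sc['im']);cv2.imwrite('pics/wr_%d.png'%int(s['time']*100),c['im'])
E
python3 chk.py
```

```text
[0.5497 0.0093 0.313 ] [ 0.3  0.5 -1.8] w 0.327 white rows [171 383]
grey from 180 [120, 119, 89, 155, 187, 187, 187, 206, 214, 217, 222, 229, 230, 230, 230, 214, 187, 187, 187, 151, 117, 116, 117, 117, 117, 117, 127, 120, 156, 152, 152, 152]
0.009 [np.float64(191.0), np.float64(209.5), np.float64(229.3)]
0.012 [np.float64(191.8), np.float64(210.8), np.float64(230.9)]
0.015 [np.float64(192.6), np.float64(212.0), np.float64(232.6)]
0.03 [np.float64(197.1), np.float64(219.0), np.float64(242.0)]
base col 339 [246, 241, 232, 222, 219, 219, 220, 220, 220, 220, 220, 222, 221, 222, 222, 223, 222, 217, 191, 135, 73, 54, 72, 89, 88, 77, 69, 68, 59, 42]
row 235 [152, 156, 152, 144, 138, 148, 164, 179, 189, 194, 203, 216, 222, 227, 233, 237, 238, 239, 237, 234, 232, 232, 225, 214, 202, 186, 172, 153, 135, 116, 107, 95, 89, 83, 83, 89]
row 245 [164, 136, 125, 97, 58, 26, 10, 36, 72, 113, 143, 168, 186, 208, 223, 232, 239, 243, 247, 247, 247, 243, 231, 203, 182, 174, 163, 146, 111, 65, 34, 28, 22, 23, 28, 23]
row 255 [167, 137, 112, 91, 67, 60, 62, 74, 98, 131, 153, 168, 181, 193, 204, 213, 219, 223, 227, 227, 230, 230, 225, 211, 182, 163, 150, 125, 90, 67, 63, 76, 94, 93, 74, 55]
```

drive_tool --increments '[{"delta_pos": [0, 0, -1], "turn": 0, "jaw": -1}, {"delta_pos": [0, 0, 0], "turn": 0, "jaw": -1}]'

```text
time: 38.98
tool_pos: [0.5496, 0.0093, 0.3138]
tcp_rot: [-0.646, 3.074, -0.0]
wrist_force: [-0.8, 0.6, -2.2]
width: 0.323
grip_force: 89.6
```

drive_tool --increments '[{"delta_pos": [0, 0, -1], "turn": 0, "jaw": -1}, {"delta_pos": [0, 0, 0], "turn": 0, "jaw": -1}]'

```text
time: 39.15
tool_pos: [0.5494, 0.0093, 0.314]
tcp_rot: [0.646, -3.074, 0.0]
wrist_force: [1.7, -0.6, -7.4]
width: 0.324
grip_force: 89.6
```

drive_tool --increments '[{"delta_pos": [0, 0, -1], "turn": 0, "jaw": -1}, {"delta_pos": [0, 0, 0], "turn": 0, "jaw": -1}]'

```text
time: 39.32
tool_pos: [0.5494, 0.0093, 0.3141]
tcp_rot: [0.646, -3.074, -0.0]
wrist_force: [4.7, -0.1, -14.5]
width: 0.32
grip_force: 90.0
```

drive_tool --increments '[{"delta_pos": [0, 0, -1], "turn": 0, "jaw": -1}, {"delta_pos": [0, 0, 0], "turn": 0, "jaw": -1}]'

```text
time: 39.48
tool_pos: [0.5493, 0.0092, 0.3142]
tcp_rot: [0.646, -3.073, -0.0]
wrist_force: [6.9, -0.9, -20.2]
width: 0.326
grip_force: 90.6
```

Firm stop at 20 N, total travel 3 + 16.4 mm, so the cap is fully open. Now lower onto the pad.

drive_tool --increments '[{"delta_pos": [0, 0, 2], "turn": 0, "jaw": -1}, {"delta_pos": [0, 0, 2], "turn": 0, "jaw": -1}, {"delta_pos": [0, 0, 1.5], "turn": 0, "jaw": -1}, {"delta_pos": [0, 0, 1.5], "turn": 0, "jaw": -1}, {"delta_pos": [0, 0, 1.5], "turn": 0, "jaw": -1}, {"delta_pos": [0, 0, 1], "turn": 0, "jaw": -1}, {"delta_pos": [0, 0, 0], "turn": 0, "jaw": -1}, {"delta_pos": [0, 0, 0], "turn": 0, "jaw": -1}]'

```text
time: 40.15
tool_pos: [0.5498, 0.0093, 0.3078]
tcp_rot: [-0.646, 3.074, -0.0]
wrist_force: [-0.6, -1.0, -1.1]
width: 0.322
grip_force: 92.2
```

drive_tool --increments '[{"delta_pos": [0, 0, 1], "turn": 0, "jaw": -1}, {"delta_pos": [0, 0, 0], "turn": 0, "jaw": -1}, {"delta_pos": [0, 0, 0], "turn": 0, "jaw": -1}]'

```text
time: 40.4
tool_pos: [0.5498, 0.0093, 0.3068]
tcp_rot: [-0.646, 3.073, -0.0]
wrist_force: [-0.4, -0.9, 1.5]
width: 0.325
grip_force: 92.5
```

```bash
python3 chk.py
```

```text
[0.5498 0.0093 0.3068] [-0.4 -0.9  1.5] w 0.325 white rows [171 391]
grey from 180 [121, 121, 116, 162, 189, 189, 189, 209, 216, 218, 225, 229, 232, 232, 232, 214, 191, 189, 188, 152, 118, 119, 118, 119, 118, 119, 130, 121, 157, 154, 154, 153]
0.009 [np.float64(192.5), np.float64(212.0), np.float64(232.6)]
0.012 [np.float64(193.4), np.float64(213.3), np.float64(234.4)]
0.015 [np.float64(194.3), np.float64(214.6), np.float64(236.2)]
0.03 [np.float64(198.9), np.float64(222.0), np.float64(246.1)]
base col 339 [246, 247, 246, 240, 229, 221, 220, 219, 220, 221, 221, 221, 222, 222, 222, 222, 223, 223, 223, 217, 189, 128, 83, 82, 81, 70, 66, 65, 58, 39]
row 235 [152, 154, 152, 145, 140, 146, 165, 180, 191, 196, 205, 217, 223, 229, 233, 237, 239, 239, 237, 235, 230, 226, 216, 208, 200, 183, 163, 154, 134, 113, 106, 98, 90, 88, 89, 83]
row 245 [166, 137, 124, 98, 55, 24, 20, 36, 72, 122, 161, 193, 217, 230, 237, 243, 246, 249, 250, 250, 248, 241, 221, 198, 182, 175, 164, 141, 107, 63, 37, 26, 26, 25, 29, 23]
row 255 [169, 137, 113, 87, 68, 61, 64, 73, 100, 130, 152, 167, 180, 190, 204, 212, 217, 224, 226, 229, 230, 230, 227, 209, 183, 164, 147, 122, 92, 63, 63, 79, 91, 93, 76, 54]
```

drive_tool --increments '[{"delta_pos": [0, 0, 0], "turn": 0, "jaw": -0.3}, {"delta_pos": [0, 0, 0], "turn": 0, "jaw": -0.2}, {"delta_pos": [0, 0, 0], "turn": 0, "jaw": 0.1}, {"delta_pos": [0, 0, 0], "turn": 0, "jaw": 0.5}, {"delta_pos": [0, 0, 0], "turn": 0, "jaw": 1}, {"delta_pos": [0, 0, 0], "turn": 0, "jaw": 1}, {"delta_pos": [0, 0, 0], "turn": 0, "jaw": 1}, {"delta_pos": [0, 0, -10], "turn": 0, "jaw": 1}]'

```text
time: 41.17
tool_pos: [0.5485, 0.0093, 0.3143]
tcp_rot: [0.645, -3.07, -0.002]
wrist_force: [-0.5, 0.1, 0.1]
width: 1.001
grip_force: 0.0
```

drive_tool --increments '[{"delta_pos": [0, 0, -25], "turn": 0, "jaw": 1}, {"delta_pos": [0, 0, -35], "turn": 0, "jaw": 1}, {"delta_pos": [0, 0, -35], "turn": 0, "jaw": 1}, {"delta_pos": [0, 0, -15], "turn": 0, "jaw": 1}, {"delta_pos": [0, 0, 0], "turn": 0, "jaw": 1}, {"delta_pos": [0, 0, 0], "turn": 0, "jaw": 1}, {"delta_pos": [0, 0, 0], "turn": 0, "jaw": 1}]'

```text
time: 41.75
tool_pos: [0.5491, 0.0093, 0.4254]
tcp_rot: [0.646, -3.073, -0.0]
wrist_force: [0.2, -0.4, -0.5]
width: 0.998
grip_force: 0.0
```

Run:
```python
from h import *
s=bot.read_state();print(s['tool_pos'],s['wrist_force'],s['width'])
sc=cam('scene');w=cam('wrist')
import pickle;a=pickle.load(open('d0.pkl','rb'))['scene']['im'].astype(int).mean(2);b=sc['im'].astype(int).mean(2)
# initially the spent bottle stood open in the same place: compare columns through cap and base
for u in(338,340,342): print(u,'then',a[200:272:2,u].astype(int).tolist(),'\n now ',b[200:272:2,u].astype(int).tolist())
g=cv2.cvtColor(w['im'],cv2.COLOR_BGR2HSV)
for z in(.147,.163): print('wrist cap exp',z,proj(w,np.array([.5505,.0095,z])),[ (proj(w,np.array([.5505,.0095,z])+np.array([-.4023,.9155,0])*d)).round(0).tolist() for d in(-.015,.015)])
v=int(proj(w,np.array([.5505,.0095,.163]))[1]);print(v,w['im'].mean(2)[v,270:370:3].astype(int).tolist()); print(w['im'].mean(2)[200:320:4,319].astype(int).tolist())
```

```text
[0.54907778 0.00931305 0.42540828] [ 0.16790077 -0.35336422 -0.54834793] 0.9978633656328725
338 then [83, 37, 64, 119, 143, 141, 129, 111, 107, 110, 110, 114, 122, 165, 180, 201, 212, 239, 216, 170, 185, 229, 249, 248, 233, 222, 221, 223, 224, 223, 224, 224, 193, 88, 104, 103] 
 now  [81, 31, 64, 124, 148, 101, 93, 92, 93, 100, 99, 99, 107, 144, 161, 155, 178, 237, 219, 169, 180, 219, 246, 244, 223, 217, 218, 218, 219, 220, 220, 220, 182, 89, 107, 106]
340 then [58, 97, 168, 188, 145, 142, 138, 122, 121, 121, 119, 122, 129, 173, 206, 224, 226, 238, 224, 177, 186, 213, 249, 249, 237, 227, 229, 228, 228, 228, 228, 227, 196, 92, 104, 105] 
 now  [64, 98, 170, 191, 135, 87, 89, 95, 97, 97, 100, 104, 117, 164, 180, 179, 186, 234, 226, 178, 185, 209, 248, 249, 234, 226, 225, 227, 226, 228, 227, 227, 195, 90, 103, 106]
342 then [142, 189, 173, 111, 94, 141, 138, 127, 121, 124, 124, 123, 133, 179, 217, 221, 221, 236, 232, 178, 179, 196, 239, 249, 237, 231, 230, 230, 230, 230, 228, 226, 185, 87, 101, 105] 
 now  [145, 185, 176, 107, 65, 83, 91, 103, 96, 99, 100, 97, 111, 167, 180, 181, 183, 227, 233, 180, 185, 197, 241, 249, 238, 229, 230, 229, 230, 230, 232, 229, 198, 84, 105, 105]
wrist cap exp 0.147 [317.52219506 239.67694926] [[296.0, 240.0], [339.0, 240.0]]
wrist cap exp 0.163 [317.49738413 247.42482899] [[295.0, 247.0], [340.0, 247.0]]
247 [39, 96, 99, 95, 96, 130, 202, 205, 183, 130, 132, 133, 133, 130, 131, 129, 134, 132, 131, 130, 132, 131, 129, 236, 255, 255, 254, 148, 150, 148, 144, 128, 42, 42]
[207, 204, 182, 136, 100, 99, 100, 133, 130, 132, 135, 131, 132, 131, 131, 131, 136, 255, 255, 255, 255, 255, 255, 238, 205, 46, 44, 45, 45, 45]
```

The cap and base columns match the open bottle that stood there at the start, so the fresh bottle stands open on the pad, and the gripper is clear. Handing in.

```bash
python3 -c "
from workcell import bot
print(bot.finish_job())"
```

```text
the job is handed in; nothing more can be done
None
```

I handed the job in at about 42 s with no verdict shown: the spent bottle is shut and upright on the worktop about 19 cm from the seat, and the fresh bottle is open on the pad. The fresh bottle leaned to roughly 0.5 rad, right at the tipping limit, on a first failed insertion, so that check may have failed.

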